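# Get the desk blender ready for a smoothie

### The arm

A 6-joint arm with a two-finger parallel gripper is mounted at the origin on the work surface. World frame = base frame: x ahead of the robot, y to its left, z up, the work surface at z = 0. Lengths are in m, angles in rad, forces in N, time in s.
With the tool pointing down it reaches from about 0.25 to 0.775 m from the base axis. Payload 4 kg.
Tool frame: the origin (TCP) lies midway between the tips of the shut fingers; the grasp point (between the pads) lies 19 mm behind it (env.grasp_offset is the distance from the TCP to the grasp point, in m); z points along the fingers, y is the line along which they close (so a half turn about z gives the same grasp; the last joint's range is limited). The gripper opens to 94 mm and grips with 3 to 60 N. Pads are 16 mm wide; open, the fingers measure 119 mm over their backs; the gripper's body (75 mm by 177 mm) begins 78 mm behind the grasp point.
Start: joints at [-1.257, 0.087, 1.371, -0, 1.684, -0.103], TCP at [0.223, -0.503, 0.174] pointing down, gripper open.
Joint ranges: [-3.1, 3.1], [-0.76, 2.03], [0.27, 2.55], [-1.08, 4.22], [0.17, 2.65], [-2.57, 2.57]. Speed limits (rad/s): [2.79, 2.79, 3.14, 3.14, 3.14, 3.14].

### API

Orientations are given as a rotation vector (axis times angle).
In Python, from cell import env, optics gives the robot as it stands.
- The arm moves only by the tool jog_arm, never from a script. Its argument "motion" is a list that holds one entry, the list of rows, each a list of 5 numbers: the shift along the tool's x, y, z in mm, then the turn about the tool's z in degrees, then the opening, from -1 (shut) to 1 (fully open). A call has 1 to 8 rows; each row shifts and turns the commanded pose from where the row before left it, along the tool's axes as they then stand; what a row does not reach is not made up. A row lasts 1/12 s, in which the tool goes at most 41.7 mm and 7.16 degrees, less where a joint would pass 70% of its speed; a pose out of reach is approached as far as the arm can. A call with a gripper value outside its range is refused whole. The fingers move at their own pace and stop on an object; "grip_force" is the grip in N (left out, the last holds). Time passes only in rows, so rows that do not move let the fingers close. It gives the time, the measured TCP pose, the force, the opening and the grip force at its end, in the units of the state.
- env.get_obs(): the state, without advancing time (a new reading comes with each control period).
- optics.capture(name): name is "scene" or "top"; returns the picture (480x640x3 uint8, blue, green, red); there is no depth.
- optics.get_calibration(name): a dict with "camera_matrix" (3x3 intrinsics, pixels), "R" (3x3) and "t" (3): a world point X has camera coordinates R X + t. Camera axes: x right, y down, z forward; pixel columns grow to the right and rows downward; lengths in m; the calibration is good to about 2 mm. A picture is of the moment at which its call begins. get_calibration takes no time and is no camera call.
- env.hand_in(): hands the job in; it is judged then, once.
The state is a dict: "clock": time; "joint_positions": joint angles; "qvel": joint speeds; "joint_efforts": joint torques, N m; "tool_pos": TCP position; "eef_rot": TCP orientation; "wrist_force": force on the tool from outside, world axes, zero at the start; "ft_torque": the same for the moment, N m; "width": finger opening in m; "grasp_force": force on a finger pad.
Only numpy, scipy, OpenCV 4.12 (cv2) and the standard library are available. Lean on these libraries where they do the work, as an engineer would, in place of code of your own. Each camera call takes 0.05 s, during which the arm holds its last target. There are 200 camera calls.

### The job

Get the blender on the desk ready for a smoothie: push the empty jar down into the socket on the motor base and twist it a quarter turn clockwise until it locks, then put every piece of frozen fruit from the tray into the jar and close the jar with its lid. Only once the lid is fully on, turn the dial on the sloping panel so that its white pointer is at the green dot. Keep the jar upright throughout and leave the coffee cup, the notebook and the phone where they are.

Things in the scene. Friction and masses are not known exactly. Their poses are not given: they have to be found in the camera images.
- blender: White blender motor base, fixed (position, yaw vary). Origin on the desk under the socket's axis; z up; the control panel is on its -x side. Round housing 122 mm across, 84 mm high; a nose 106 mm wide runs to x = -135 mm. The nose's top is the panel, sloping down towards -x at 34.9 deg; the dial's axis meets it at (-98.5, 0, 53.5) mm. Black socket collar on top: outer radius 52.5 mm, up to 100 mm.
- socket (a point): Centre of the bayonet socket's floor, 84 mm over the desk, axes as the blender's. Round opening of radius 35 mm, 16 mm deep. Below its 5 mm thick overhanging rim runs a channel 11 mm high, 44.5 mm in radius, in which the jar's lugs turn CLOCKWISE seen from above by 90 deg, from the rim's gaps to end stops: locked, the lugs point along the blender's +x and -x (orange bars on the collar).
- gap (a point): One of the two gaps in the socket's rim, where the jar's lugs go down: this one at the blender's +y side (radius 40 mm, on top of the collar, 16 mm above the socket's floor), the other opposite at -y, each 38 deg wide with a white dot beside it.
- drive_plate (a joint): Spring plate in the socket, black, radius 28 mm: metres pressed down, 0 to 0.005 (flush with the floor). 6 N to start, 13 N when flush. It holds the unlocked jar up (jar_mid about 70 mm above socket), where its lugs cannot turn: push the jar down to jar_mid 65 to 66 mm above socket and keep pushing while turning. Let go when locked, the jar rises 2 mm until its lugs bear on the overhang.
- jar_mid (a point): Jar, clear cup with black foot, 130 mm high, loose, 0.32 kg, upright on the desk. Point on its axis 65 mm above its underside; z up, x through its two orange lugs. Wall: outer radius 34, inner 31 mm; inner floor 20 mm up. Foot radius 33 mm; lugs at +x and -x reach radius 41 mm, 14 mm wide, 3 to 9 mm above the underside. Grip it across the wall near the rim. Same every half turn.
- lid_mid (a point): Black round lid of the jar, loose, 60 g, 40 mm high in all, right way up on the desk at the start. This point is on its axis, 20 mm above its underside; z up. From below: a stopper 56 mm across and 10 mm high that goes into the jar's mouth, a disc 73 mm across from 10 to 16 mm that rests on the rim, a round grip 27 mm across from 16 to 40 mm. Fully on, this point is 75 mm above jar_mid.
- tray: Wooden tray for the fruit, fixed, 240 mm along its x by 170 mm along its y, position and yaw vary; origin at its underside's centre; floor 5 mm above the desk, 5 mm thick rim 10 mm above the desk.
- berry1_mid (a point): Frozen strawberry, red, hard, 18 g, standing on its cut face on the tray: 29 mm high, 27 mm across at its widest, 12 mm above its underside, and pointed at the top. This point is on its axis, 14.5 mm above its underside. May be absent (None).
- banana1_mid (a point): Piece of frozen banana, cream coloured, hard, 15 g, an upright cylinder 26 mm across and 24 mm high on the tray. This point is its centre. May be absent (None).
- berry2_mid (a point): Frozen strawberry, red, hard, 18 g, standing on its cut face on the tray: 29 mm high, 27 mm across at its widest, 12 mm above its underside, and pointed at the top. This point is on its axis, 14.5 mm above its underside. May be absent (None).
- banana2_mid (a point): Piece of frozen banana, cream coloured, hard, 15 g, an upright cylinder 26 mm across and 24 mm high on the tray. This point is its centre. May be absent (None).
- berry3_mid (a point): Frozen strawberry, red, hard, 18 g, standing on its cut face on the tray: 29 mm high, 27 mm across at its widest, 12 mm above its underside, and pointed at the top. This point is on its axis, 14.5 mm above its underside. May be absent (None).
- banana3_mid (a point): Piece of frozen banana, cream coloured, hard, 15 g, an upright cylinder 26 mm across and 24 mm high on the tray. This point is its centre. May be absent (None).
- dial_grip (a point): On the axis of the dial, where to grip it: 27 mm out from the sloping panel along the panel's normal. The dial is a black disc 48 mm across and 7 mm thick carrying an upright bar 44 mm long, 12 mm wide, up to 30 mm out from the panel. z is the dial's axis, out of the panel; x along the bar towards the end with the white pointer; y across the bar, the direction to pinch it.
- dial_pointer (a point): The pointer end of the dial's bar, 22 mm from the dial's axis, 27 mm out from the panel.
- dial (a joint): Angle of the dial in rad, growing as it is turned clockwise seen looking onto the panel; from 0 to 1.95, it stays where it is left (friction 0.04 N m). Seven marks on the panel, every 0.325 rad from 0 to 1.95; the fifth is the large green dot, where the pointer stands at 1.30; the others are small and white. It starts between 0 and 0.45.
- cup: Mustard-coloured paper coffee cup with a white lid, full, 86 mm across and 119 mm high, loose; origin at its underside. To be left alone.
- notebook: Pale green notebook lying on the desk, 105 x 148 x 14 mm, loose. To be left alone.
- phone: Black telephone lying on the desk, 72 x 148 x 9 mm, loose. To be left alone.

How it is judged:
On the way, in this order (a step that is already met when the one before it is completed fails the run):
1. the jar is pushed into the socket and twisted until it locks (horizontal distance between jar_mid and socket below 0.005 m and z of jar_mid in the frame of socket between 0.06 and 0.0695 m and angle between jar_mid's own z axis and vertical below 0.07 rad and angle between the x axis of jar_mid and the x axis of socket, either way round below 0.22 rad), for 0.2 s.
2. all the fruit is in the jar (horizontal distance between each of berry1_mid, banana1_mid, berry2_mid, banana2_mid, berry3_mid, banana3_mid and jar_mid below 0.03 m and z of berry1_mid in the frame of jar_mid between -0.05 and 0.058 m and z of banana1_mid in the frame of jar_mid between -0.05 and 0.058 m and z of berry2_mid in the frame of jar_mid between -0.05 and 0.058 m and z of banana2_mid in the frame of jar_mid between -0.05 and 0.058 m and z of berry3_mid in the frame of jar_mid between -0.05 and 0.058 m and z of banana3_mid in the frame of jar_mid between -0.05 and 0.058 m), for 0.2 s.
3. the lid is fully on the jar (horizontal distance between lid_mid and jar_mid below 0.007 m and z of lid_mid in the frame of jar_mid between 0.071 and 0.0785 m and angle between lid_mid's own z axis and vertical below 0.09 rad), for 0.2 s.
4. the dial's pointer is at the green dot (value of joint dial between 1.18 and 1.42 rad), for 0.2 s.
At the end, for the whole second after the job is handed in: Jar pressed in, within 5 mm of the socket axis, upright within 4 deg, lugs within 0.22 rad of the locked direction; all fruit inside the jar below its rim; lid on the rim, within 7 mm of the axis, within 5 deg of level and 3.5 mm of fully down; dial at 1.30 +-0.12 rad (green dot) (all of step 1 and all of step 2 and all of step 3 and all of step 4); the robot touches nothing.
It fails at once if the dial is turned (pointer moved more than 12 mm) while the lid is not on the jar (distance of dial_pointer from where it was at the start of the episode above 0.012 m and not (horizontal distance between lid_mid and jar_mid below 0.007 m and z of lid_mid in the frame of jar_mid between 0.071 and 0.0785 m and angle between lid_mid's own z axis and vertical below 0.09 rad)).
It fails at once if the jar is tipped more than 40 deg (angle between jar_mid's own z axis and vertical above 0.7 rad).
It fails at once if the cup, notebook or phone is shifted more than 30 mm or the cup tipped (distance of any of cup, notebook, phone from where it was at the start of the episode above 0.03 m or angle between cup's own z axis and vertical above 0.4 rad).
Of berry1, banana1, berry2, banana2, berry3, banana3 only 3 to 5 are there at a start; the rules pass over those that are not, and their reading is None.
At some moment in a run one of berry1, banana1, berry2, banana2, berry3, banana3 may be knocked a few centimetres aside while the robot is not near it.
It also fails if it takes over 210 s, if anything falls off the work surface, if the arm or the gripper's body presses on something with over 40 N, if the wrist force passes 120 N, or if a joint passes its speed limit or range.

## Working session

There is one attempt and no reset: what is moved stays moved. The work goes in short steps, Python scripts to look and compute and a tool call to move; the robot and the scene stay as the last step left them, time stands still between calls to the robot, and variables do not carry over. Pictures are saved under pics/ and viewed, at most 14 in all, crops included, and the job is handed in when it is done.

Besides the shell and the picture viewer there is one more tool, called after "Call:" as a command line: name --argument value ..., lists and objects as JSON in quotes. jog_arm: Moves the arm, as the interface text tells. Its arguments: {"type":"object","properties":{"motion":{"type":"array"},"grip_force":{"type":"number"}},"required":["motion"]}

```bash
ls; mkdir -p pics; python3 - <<'E'
from cell import env, optics
import cv2
for n in ("scene","top"):
    im=optics.capture(n); cv2.imwrite(f"pics/{n}0.png",im)
    c=optics.get_calibration(n); print(n,c)
print(env.get_obs(), env.grasp_offset)
E
```

```text
pics
scene {'camera_matrix': array([[466.1845022 ,   0.        , 322.05970147],
       [  0.        , 466.1845022 , 234.46758892],
       [  0.        ,   0.        ,   1.        ]]), 'R': array([[ 0.06305307,  0.99797957, -0.0078153 ],
       [ 0.69294188, -0.04941348, -0.71929817],
       [-0.71823107,  0.03993841, -0.69465751]]), 't': array([-0.16037357, -0.31715436,  1.38946811])}
top {'camera_matrix': array([[439.95646621,   0.        , 321.36152898],
       [  0.        , 439.95646621, 238.80004397],
       [  0.        ,   0.        ,   1.        ]]), 'R': array([[-0.02056338, -0.99968916, -0.01409744],
       [-0.98123302,  0.02288372, -0.19146305],
       [ 0.19172613,  0.00989575, -0.98139858]]), 't': array([0.13517435, 0.56939337, 0.9525562 ])}
{'clock': 0.1, 'joint_positions': array([-1.25711922e+00,  8.78709260e-02,  1.37205310e+00,  7.69323261e-06,
        1.68354949e+00, -1.03083725e-01]), 'qvel': array([-0.00066363, -0.00146202, -0.00421934,  0.00074924, -0.00051014,
       -0.00071707]), 'joint_efforts': array([ 1.46019051e-03, -3.41250122e+01, -3.03304410e+01,  7.19630672e-02,
        3.03889182e-02, -9.63542266e-05]), 'tool_pos': array([ 0.22248581, -0.50242283,  0.17265217]), 'eef_rot': array([-3.07180030e+00, -6.49533140e-01,  2.98399497e-04]), 'wrist_force': array([-0.38815891,  0.80744654,  0.07072003]), 'ft_torque': array([-0.01452054, -0.01794167, -0.00766497]), 'grasp_force': 0.0, 'width': 0.09397625659546048} 0.0188
```

View pics/scene0.png

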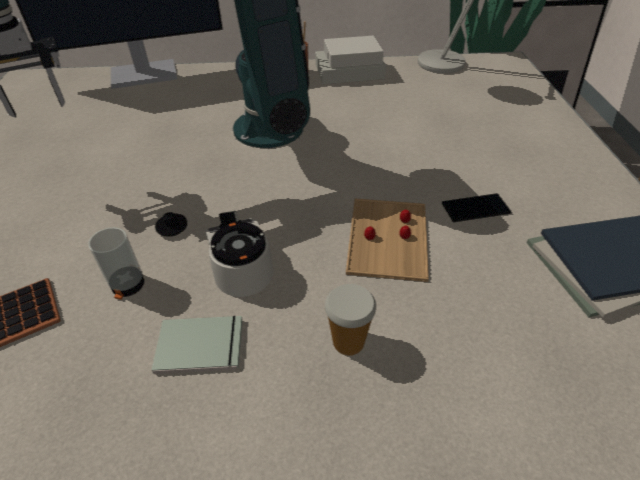

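View pics/top0.png

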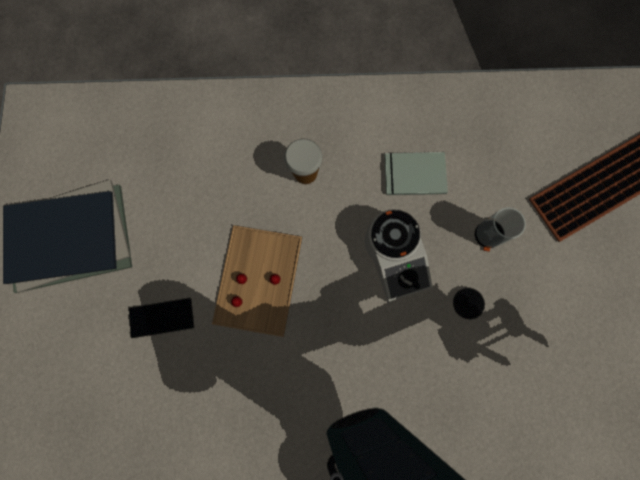

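The scene view shows the jar at (118,265), lid (171,224), blender (240,255), tray with three red berries at (370,232), (405,216) and (405,232), and the cup at (350,320). In the top view the blender is at (396,235), the jar foot at (488,235), the lid at (468,303), and the berries at (241,279), (275,279) and (236,301). There are no bananas.

```bash
cat > h.py <<'E'
import numpy as np, cv2
from cell import env, optics
C={n:optics.get_calibration(n) for n in ("scene","top")}
def ray(n,uv):
    c=C[n]; d=c["R"].T@np.linalg.inv(c["camera_matrix"])@np.array([uv[0],uv[1],1.])
    return -c["R"].T@c["t"], d/np.linalg.norm(d)
def plane(n,uv,z):
    o,d=ray(n,uv); return o+d*(z-o[2])/d[2]
def tri(a,b):
    o1,d1=ray("scene",a); o2,d2=ray("top",b)
    s=np.linalg.lstsq(np.c_[d1,-d2],o2-o1,rcond=None)[0]
    p,q=o1+s[0]*d1,o2+s[1]*d2
    return (p+q)/2, np.linalg.norm(p-q)
def proj(n,X):
    c=C[n]; p=c["camera_matrix"]@(c["R"]@np.asarray(X,float)+c["t"]); return p[:2]/p[2]
def blobs(im,lo,hi,box=None,amin=4):
    m=cv2.inRange(cv2.cvtColor(im,cv2.COLOR_BGR2HSV),lo,hi)
    if box: k=np.zeros_like(m); k[box[1]:box[3],box[0]:box[2]]=1; m=m*k
    n,l,s,c=cv2.connectedComponentsWithStats(m)
    return [(c[i].round(1).tolist(),int(s[i,4]),s[i,:4].tolist()) for i in range(1,n) if s[i,4]>=amin]
RED=((0,150,60),(6,255,255)); ORG=((5,150,120),(18,255,255))
def tool():
    o=env.get_obs(); R=cv2.Rodrigues(np.array(o["eef_rot"]))[0]; return o,np.array(o["tool_pos"]),R
E
python3 - <<'E'
from h import *
s=cv2.imread("pics/scene0.png"); t=cv2.imread("pics/top0.png")
print("red s",blobs(s,*RED,(340,190,440,290))); print("red t",blobs(t,*RED,(200,210,310,340)))
print("org s",blobs(s,*ORG,(90,190,290,320))); print("org t",blobs(t,*ORG,(360,190,530,320)))
a=cv2.resize(t[195:325,360:540],None,fx=4,fy=4,interpolation=cv2.INTER_CUBIC)
b=cv2.resize(s[190:320,80:280],None,fx=4,fy=4,interpolation=cv2.INTER_CUBIC)
cv2.imwrite("pics/t1.png",cv2.convertScaleAbs(a,alpha=1.5)); cv2.imwrite("pics/s1.png",cv2.convertScaleAbs(b,alpha=1.3))
E
```

```text
red s [([405.0, 215.5], 66, [400, 209, 11, 14]), ([404.7, 231.8], 72, [400, 225, 11, 14]), ([369.4, 233.2], 75, [364, 226, 11, 14])]
red t [([241.9, 279.0], 56, [238, 274, 9, 10]), ([275.5, 279.4], 53, [272, 275, 8, 9]), ([236.8, 301.9], 60, [233, 297, 9, 10])]
org s [([231.9, 224.0], 7, [230, 223, 5, 3]), ([243.0, 256.9], 10, [241, 256, 5, 3]), ([117.3, 295.5], 15, [115, 294, 6, 4])]
org t []
```

View pics/t1.png

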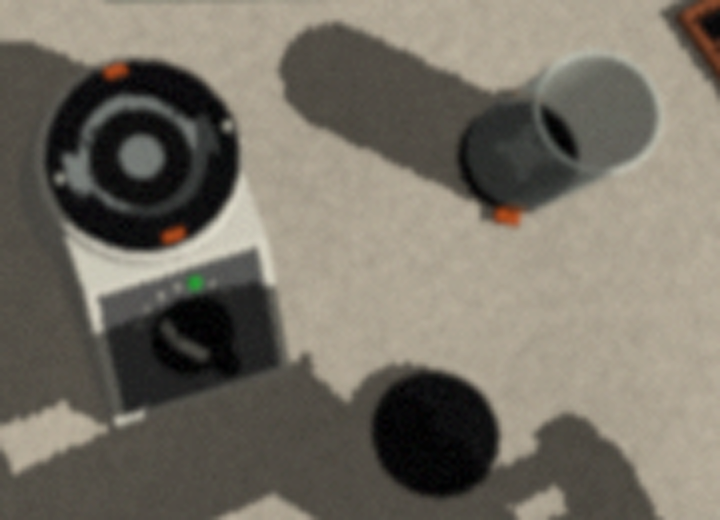

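View pics/s1.png

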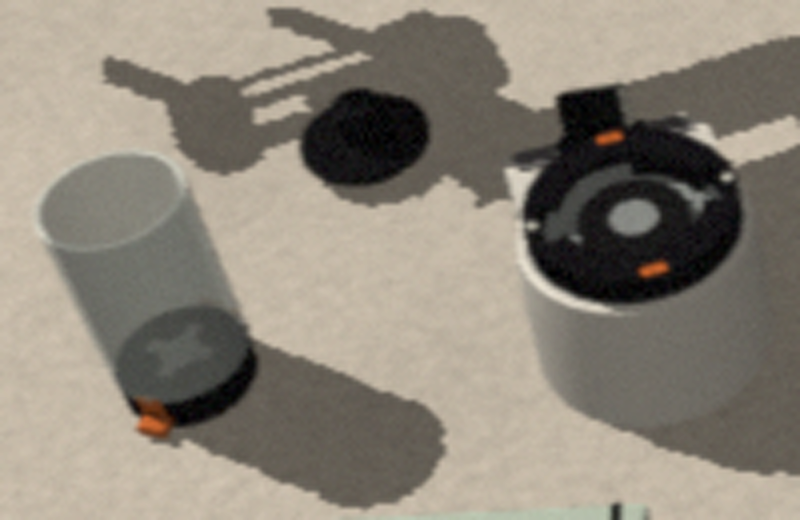

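The crops show the collar's orange bars at top pixels (389,213) and (403.5,254), and the plate disc at (395.5,234). The jar rim is centred at (509.5,223) with one visible orange lug at (487,249), and the lid at (469,303). The green dot is at (409,266) and the dial at (408,279), with its pointer towards the upper left at (402,277).

```bash
python3 - <<'E'
from h import *
np.set_printoptions(precision=4,suppress=True)
s=cv2.imread("pics/scene0.png"); t=cv2.imread("pics/top0.png")
O2=((4,140,70),(18,255,255))
print("org t",blobs(t,*O2,(360,190,505,320))); print("org s",blobs(s,*O2,(90,190,290,320)))
print("green t",blobs(t,(45,120,60),(80,255,255),(360,190,505,320)))
m=cv2.inRange(t,(0,0,0),(30,30,30)); print("lid t",blobs(t,(0,0,0),(180,255,40),(445,280,490,325),50))
print("lid s",blobs(s,(0,0,0),(180,255,45),(150,205,190,245),50))
for a,b,n in [((231.9,224),(388.7,212.7),"bar+"),((243,256.9),(403.3,253.5),"bar-?"),((238.3,243.8),(395.2,233.8),"plate"),((108,240.3),(509.3,222.8),"jar rim"),((117.3,295.5),(486.8,248.8),"lug")]:
    print(n,*tri(a,b))
B=[((405,215.5),(236.8,301.9)),((404.7,231.8),(241.9,279)),((369.4,233.2),(275.5,279.4))]
for a,b in B: print("berry",*tri(a,b))
for n,uv,z in [("top",(388.7,212.7),.1),("top",(403.3,253.5),.1),("scene",(231.9,224),.1),("scene",(243,256.9),.1),("top",(509.3,222.8),.13),("scene",(108,240.3),.13),("top",(468.6,302.8),.013)]:
    print(n,uv,plane(n,uv,z))
E
```

```text
org t [([388.4, 212.1], 14, [386, 211, 6, 3]), ([486.6, 248.4], 21, [484, 247, 6, 4]), ([403.0, 253.5], 16, [401, 252, 5, 4])]
org s [([232.0, 224.0], 17, [229, 223, 7, 3]), ([243.0, 256.8], 20, [240, 255, 7, 4]), ([117.8, 294.7], 43, [115, 290, 7, 9])]
green t [([408.3, 265.3], 10, [407, 264, 4, 4])]
lid t [([468.0, 303.4], 797, [453, 288, 31, 32])]
lid s [([170.9, 224.1], 584, [156, 212, 31, 25])]
bar+ [ 0.6028 -0.0282  0.1675] 0.020533875696503556
bar-? [ 0.5394 -0.0553  0.0178] 0.02804849837034372
plate [ 0.5732 -0.0405  0.0887] 0.002016442575623189
jar rim [ 0.5837 -0.278   0.1257] 0.0029901673212604685
lug [ 0.5624 -0.3098 -0.0643] 0.0248214437537696
berry [0.4352 0.3241 0.0168] 0.0028505959403145927
berry [0.4884 0.3132 0.0161] 0.0030125999016624803
berry [0.4858 0.2344 0.0147] 0.003114549263339176
top (388.7, 212.7) [ 0.6189 -0.0279  0.1   ]
top (403.3, 253.5) [ 0.527  -0.0549  0.1   ]
scene (231.9, 224) [ 0.5272 -0.0538  0.1   ]
scene (243, 256.9) [ 0.6203 -0.0261  0.1   ]
top (509.3, 222.8) [ 0.5831 -0.2777  0.13  ]
scene (108, 240.3) [ 0.5887 -0.2736  0.13  ]
top (468.6, 302.8) [ 0.4217 -0.2146  0.013 ]
```

```bash
cat >> h.py <<'E'
SOCK=np.array([0.5733,-0.0407]); BYAW=16.6
def goto(x,y,z,phi=None):
    """tool-frame move (mm, deg) from the measured pose to TCP x,y,z with tool-x yaw phi (deg)"""
    o,p,R=tool(); f=np.degrees(np.arctan2(R[1,0],R[0,0]))
    d=R.T@(np.array([x,y,z])-p)*1000
    print("tcp",p.round(4),"phi",round(f,1),"q6",np.degrees(o["joint_positions"][5]).round(1),"w",round(o["width"],4),"gf",round(o["grasp_force"],1),"F",np.round(o["wrist_force"],1),"t",round(o["clock"],2))
    print("move xyz",d.round(1),"turn",None if phi is None else round(-(phi-f),1))
E
python3 - <<'E'
from h import *
np.set_printoptions(precision=4,suppress=True)
A=plane("top",(486.6,248.4),.007); B=plane("scene",(117.8,295),.006)
print(A,B,(A+B)/2,"jar yaw",np.degrees(np.arctan2(*(B-A)[1::-1])), np.linalg.norm(A-B))
for n,uv,z in [("top",(303,157),.119),("scene",(351,302),.119)]: print("cup",plane(n,uv,z))
for n,uv,z in [("top",(468,303.4),.013),("scene",(170.9,224.1),.016)]: print("lid",plane(n,uv,z))
goto(0.585,-0.276,0.2,0)
E
```

```text
[ 0.5493 -0.27    0.007 ] [ 0.6178 -0.2867  0.006 ] [ 0.5835 -0.2783  0.0065] jar yaw -13.645930200491474 0.07046249929179695
cup [0.7466 0.1591 0.119 ]
cup [0.7541 0.162  0.119 ]
lid [ 0.4204 -0.2131  0.013 ]
lid [ 0.425  -0.2119  0.016 ]
tcp [ 0.2225 -0.5024  0.1727] phi 23.9 q6 -5.9 w 0.094 gf 0.0 F [-0.4  0.8  0.1] t 0.1
move xyz [423.1 -60.3 -27.1] turn 23.9
```

Call:
jog_arm --motion '[[[0,0,-4,-7,1],[0,0,-4,-7,1],[0,0,-4,-7,1],[0,0,-4,-7,1],[0,0,-4,-7,1],[0,0,-4,-7,1],[0,0,-4,-7,1],[0,0,-4,-7,1]]]'

```text
clock: 0.77
tool_pos: [0.2225, -0.5026, 0.2052]
eef_rot: [-2.402, -2.023, -0.001]
wrist_force: [-0.4, -0.4, -0.1]
width: 0.094
grasp_force: 0.0
```

Call:
jog_arm --motion '[[[0,0,0,-7,1],[0,0,0,-7,1],[0,0,0,-7,1],[0,0,0,-7,1],[0,0,0,-7,1],[0,0,0,-5,1],[0,0,0,0,1]]]'

```text
clock: 1.35
tool_pos: [0.2225, -0.5026, 0.205]
eef_rot: [-1.571, -2.719, -0.001]
wrist_force: [-0.7, 0.2, 0.6]
width: 0.0942
grasp_force: 0.0
```

```bash
python3 -c "
from h import *
goto(0.584,-0.277,0.2,120)"
```

```text
tcp [ 0.2225 -0.5026  0.205 ] phi 120.0 q6 -102.0 w 0.0942 gf 0.0 F [-0.7  0.2  0.6] t 1.35
move xyz [ 15.  425.8   5.1] turn -0.0
```

Call:
jog_arm --motion '[[[1.4,38.7,0,0,1],[1.4,38.7,0,0,1],[1.4,38.7,0,0,1],[1.4,38.7,0,0,1],[1.4,38.7,0,0,1],[1.4,38.7,0,0,1],[1.4,38.7,0,0,1],[1.4,38.7,0,0,1]]]'

```text
clock: 2.02
tool_pos: [0.4868, -0.3376, 0.2054]
eef_rot: [-1.577, -2.717, 0.0]
wrist_force: [-0.2, -1.7, 0.7]
width: 0.0939
grasp_force: 0.0
```

Call:
jog_arm --motion '[[[1.4,38.7,0,0,1],[1.4,38.7,0,0,1],[1.0,38.7,0,0,1],[0,0,0,0,1],[0,0,0,0,1]]]'

```text
clock: 2.43
tool_pos: [0.5853, -0.2761, 0.2041]
eef_rot: [-1.57, -2.718, 0.0]
wrist_force: [0.1, -0.6, -0.2]
width: 0.0939
grasp_force: 0.0
```

```bash
python3 - <<'E'
from h import *
goto(0.584,-0.277,0.094,120)
s=optics.capture("scene");t=optics.capture("top")
a=cv2.resize(s[160:320,60:280],None,fx=3,fy=3);b=cv2.resize(t[160:290,430:570],None,fx=3,fy=3)
print(a.shape,b.shape)
cv2.imwrite("pics/j1.png",cv2.convertScaleAbs(a,alpha=1.3))
E
```

```text
tcp [ 0.5853 -0.2761  0.2041] phi 120.0 q6 -60.2 w 0.0939 gf 0.0 F [ 0.1 -0.6 -0.2] t 2.43
move xyz [ -0.3  -1.4 110.1] turn -0.0
(480, 660, 3) (390, 420, 3)
```

View pics/j1.png

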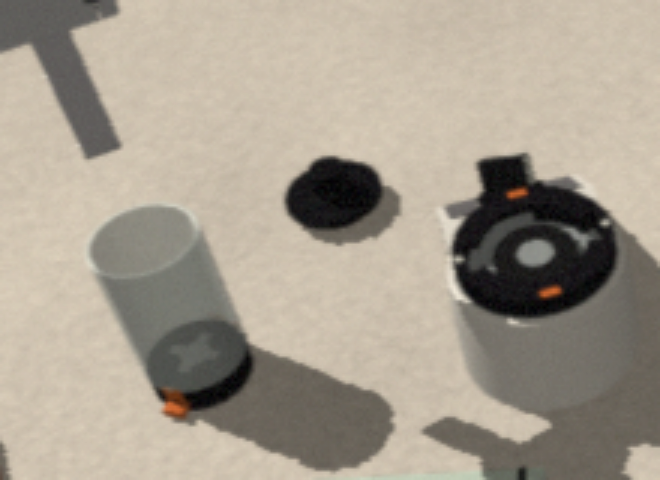

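```bash
python3 - <<'E'
from h import *
print(proj("scene",(0.5853,-.2761,.204)),proj("top",(0.5853,-.2761,.204)))
s=optics.capture("scene");t=optics.capture("top")
cv2.imwrite("pics/j2.png",np.hstack([cv2.resize(s,(400,300)),cv2.resize(t,(400,300))]))
E
```

```text
[ 93.2904142  208.95879724] [523.6559198  213.12304918]
```

View pics/j2.png

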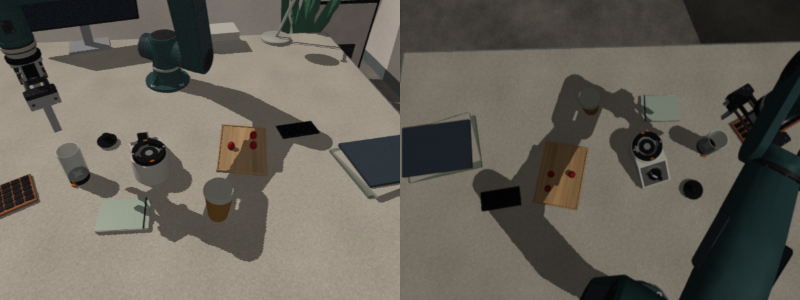

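The picture shows the gripper above the jar, with a fingertip at about (95,209) in full-image pixels, matching the projected TCP. Descending.

Call:
jog_arm --motion '[[[0,-1,18,0,1],[0,0,18,0,1],[0,0,18,0,1],[0,0,18,0,1],[0,0,18,0,1],[0,0,10,0,1],[0,0,10,0,1],[0,0,0,0,1]]]'

```text
clock: 3.3
tool_pos: [0.5818, -0.2784, 0.0936]
eef_rot: [-1.574, -2.715, 0.0]
wrist_force: [0.1, 0.0, -1.0]
width: 0.0937
grasp_force: 0.0
```

Call:
jog_arm --motion '[[[0,0,0,0,0.2],[0,0,0,0,0.2],[0,0,0,0,0.2],[0,0,0,0,0.2],[0,0,0,0,0.2],[0,0,0,0,0.2]]]' --grip_force 30

```text
clock: 3.8
tool_pos: [0.5846, -0.2784, 0.0971]
eef_rot: [1.572, 2.717, 0.001]
wrist_force: [1.4, 0.8, 1.9]
width: 0.0664
grasp_force: 30.0
```

Call:
jog_arm --motion '[[[0,0,-10,0,0.2],[0,0,-20,0,0.2],[0,0,-20,0,0.2],[0,0,-20,0,0.2],[0,0,-20,0,0.2],[0,0,-25,0,0.2],[0,0,-25,0,0.2],[0,0,0,0,0.2]]]'

```text
clock: 4.47
tool_pos: [0.585, -0.2796, 0.2432]
eef_rot: [1.568, 2.709, -0.001]
wrist_force: [-0.3, 0.9, 1.5]
width: 0.0564
grasp_force: 0.0
```

Call:
jog_arm --motion '[[[0,0,0,7,0.2],[0,0,0,7,0.2],[0,0,0,7,0.2],[0,0,0,7,0.2],[0,0,0,7,0.2],[0,0,0,7,0.2],[0,0,0,7,0.2],[0,0,0,7,0.2]]]'

```text
clock: 5.13
tool_pos: [0.5829, -0.2783, 0.2348]
eef_rot: [-2.67, -1.653, 0.002]
wrist_force: [0.0, 0.5, -0.6]
width: 0.0562
grasp_force: 0.0
```

Call:
jog_arm --motion '[[[0,0,0,3.8,0.2],[0,0,0,0,0.2],[0,0,0,0,0.2]]]'

```text
clock: 5.38
tool_pos: [0.5831, -0.2783, 0.2351]
eef_rot: [-2.717, -1.575, 0.001]
wrist_force: [0.7, -0.1, -0.6]
width: 0.0564
grasp_force: 0.0
```

```bash
python3 - <<'E'
from h import *
goto(0.5733,-0.0407,0.236,60.2)
s=optics.capture("scene");t=optics.capture("top")
cv2.imwrite("pics/s3.png",s);cv2.imwrite("pics/t3.png",t)
p=proj("scene",tool()[1]).astype(int); q=proj("top",tool()[1]).astype(int); print(p,q)
O2=((4,140,70),(18,255,255))
print("s",blobs(s,*O2,(60,160,290,320)),"t",blobs(t,*O2,(360,160,570,320)))
E
```

```text
tcp [ 0.5831 -0.2783  0.2351] phi 60.2 q6 -0.7 w 0.0564 gf 0.0 F [ 0.7 -0.1 -0.6] t 5.38
move xyz [ 201.3 -126.6   -0.9] turn -0.0
[ 85 194] [532 210]
s [([231.9, 223.9], 18, [229, 223, 7, 3]), ([243.6, 256.7], 13, [241, 255, 6, 4]), ([118.1, 294.1], 48, [115, 289, 8, 10])] t [([537.2, 195.2], 33, [531, 192, 13, 8]), ([536.1, 205.6], 14, [533, 202, 7, 9]), ([486.6, 249.3], 21, [484, 248, 6, 4]), ([403.0, 253.5], 16, [401, 252, 5, 4])]
```

```bash
python3 - <<'E'
from h import *
s=cv2.imread("pics/s3.png");t=cv2.imread("pics/t3.png")
a=cv2.resize(s[130:320,30:200],None,fx=2.3,fy=2.3);b=cv2.resize(t[150:340,420:590],None,fx=2.3,fy=2.3)
cv2.imwrite("pics/j3.png",cv2.convertScaleAbs(np.hstack([a,b]),alpha=1.5))
E
```

```text
(no output)
```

View pics/j3.png

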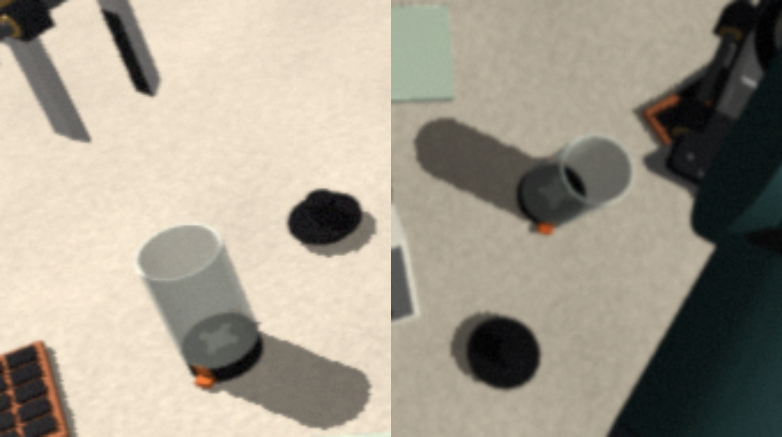

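The crops show the jar still upright and unmoved, with its rim at scene (108,240). The fingertips sit at about (68,191) and (97,171), higher in the image than the reported TCP projects. The reported TCP or the finger geometry is off, so I'll check that before regrasping.

```bash
python3 - <<'E'
from h import *
np.set_printoptions(precision=1,suppress=True)
o,p,R=tool()
for k in (1,-1):
  for dz in (0,.02,.04): print(k,dz,proj("scene",p+R[:,1]*k*.034+[0,0,dz]),proj("top",p+R[:,1]*k*.034+[0,0,dz]))
print(env.get_obs()["joint_positions"], [x for x in dir(env) if x[0]!='_'],[x for x in dir(optics) if x[0]!='_'])
s=cv2.imread("pics/s3.png")
g=cv2.cvtColor(s,cv2.COLOR_BGR2GRAY)
print(-C["top"]["R"].T@C["top"]["t"],-C["scene"]["R"].T@C["scene"]["t"])
E
```

```text
1 0 [ 70.2 206. ] [539.4 194.8]
1 0.02 [ 65.5 196.7] [544.5 191.7]
1 0.04 [ 60.7 187. ] [549.8 188.4]
-1 0 [100.8 183.3] [524.9 225.5]
-1 0.02 [ 96.9 174. ] [529.7 223.1]
-1 0.04 [ 92.8 164.5] [534.8 220.5]
[-0.5  0.3  1.  -0.   1.8 -0. ] ['IKError', 'get_obs', 'grasp_offset', 'hand_in'] ['capture', 'get_calibration']
[0.4 0.1 1. ] [1.2 0.1 0.7]
```

The images suggest the open fingertips sit about 30 mm above the reported TCP. I'll go back to the grasp yaw and grip lower, which is safe either way.

Call:
jog_arm --motion '[[[0,0,0,-7,1],[0,0,0,-7,1],[0,0,0,-7,1],[0,0,0,-7,1],[0,0,0,-7,1],[0,0,0,-7,1],[0,0,0,-7,1],[0,0,0,-7,1]]]'

```text
clock: 6.15
tool_pos: [0.5833, -0.2783, 0.2356]
eef_rot: [-1.653, -2.671, 0.0]
wrist_force: [-0.1, 0.3, 0.0]
width: 0.0937
grasp_force: 0.0
```

Call:
jog_arm --motion '[[[0,0,0,-3.8,1],[0,0,20,0,1],[0,0,20,0,1],[0,0,20,0,1],[0,0,20,0,1],[0,0,0,0,1],[0,0,0,0,1]]]'

```text
clock: 6.73
tool_pos: [0.5826, -0.2779, 0.1542]
eef_rot: [-1.571, -2.717, 0.0]
wrist_force: [-0.2, 0.1, 0.4]
width: 0.0939
grasp_force: 0.0
```

```bash
python3 - <<'E'
from h import *
goto(0.585,-0.277,0.066,120)
s=optics.capture("scene");t=optics.capture("top")
print(proj("scene",tool()[1]),proj("top",tool()[1]))
a=cv2.resize(s[130:320,30:200],None,fx=2.3,fy=2.3);b=cv2.resize(t[150:340,420:590],None,fx=2.3,fy=2.3)
cv2.imwrite("pics/j4.png",cv2.convertScaleAbs(np.hstack([a,b]),alpha=1.8))
E
```

```text
tcp [ 0.5826 -0.2779  0.1542] phi 119.9 q6 -60.4 w 0.0939 gf 0.0 F [-0.2  0.1  0.4] t 6.73
move xyz [-0.7  2.7 88.2] turn -0.1
[100.94824084 227.9602754 ] [515.11421341 219.30969736]
```

View pics/j4.png

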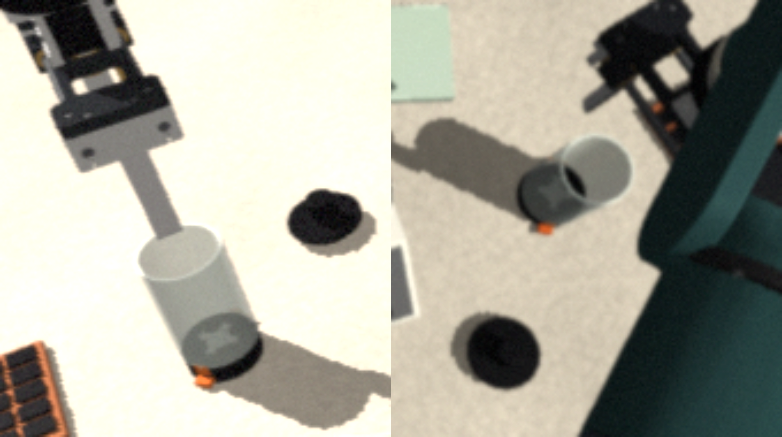

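```bash
python3 - <<'E'
from h import *
print(tri((101.7,231),(504.3,195.7)))
o,p,R=tool(); print(p+R[:,1]*.053,p-R[:,1]*.053)
E
```

```text
(array([ 0.62704158, -0.25213474,  0.18798554]), np.float64(0.006390561273525536))
[ 0.62998802 -0.2523047   0.157414  ] [ 0.53809997 -0.3051495   0.1572973 ]
```

Triangulation puts the open fingertip at z=0.188 against a reported TCP z of about 0.157. The xy position agrees, so I'll treat the tips as about 30 mm above the reported TCP.

Call:
jog_arm --motion '[[[-0.7,2,15,0,1],[0,0,15,0,1],[0,0,15,0,1],[0,0,15,0,1],[0,0,15,0,1],[0,0,15,0,1],[0,0,0,0,1],[0,0,0,0,1]]]'

```text
clock: 7.5
tool_pos: [0.5859, -0.2782, 0.0667]
eef_rot: [1.573, 2.718, -0.0]
wrist_force: [-0.5, 0.1, -0.3]
width: 0.0941
grasp_force: 0.0
```

Call:
jog_arm --motion '[[[0,0,0,0,0.2],[0,0,0,0,0.2],[0,0,0,0,0.2],[0,0,0,0,0.2],[0,0,0,0,0.2],[0,0,0,0,0.2]]]' --grip_force 30

```text
clock: 8.0
tool_pos: [0.5857, -0.2785, 0.0668]
eef_rot: [1.573, 2.717, -0.001]
wrist_force: [-1.1, -0.8, 3.8]
width: 0.0683
grasp_force: 30.0
```

Call:
jog_arm --motion '[[[0,0,-5,0,0.2],[0,0,-10,0,0.2],[0,0,-10,0,0.2],[0,0,0,0,0.2],[0,0,0,0,0.2]]]'

```text
clock: 8.42
tool_pos: [0.5863, -0.2783, 0.092]
eef_rot: [1.572, 2.717, 0.0]
wrist_force: [-0.0, 0.2, -3.2]
width: 0.0685
grasp_force: 30.0
```

Call:
jog_arm --motion '[[[0,0,-15,7,0.2],[0,0,-15,7,0.2],[0,0,-15,7,0.2],[0,0,-15,7,0.2],[0,0,-15,7,0.2],[0,0,-15,7,0.2],[0,0,-15,7,0.2],[0,0,0,7,0.2]]]'

```text
clock: 9.08
tool_pos: [0.5868, -0.2786, 0.1995]
eef_rot: [2.666, 1.651, 0.004]
wrist_force: [0.1, 0.3, -3.4]
width: 0.0682
grasp_force: 30.0
```

Call:
jog_arm --motion '[[[0,0,0,3.8,0.2],[0,0,0,0,0.2],[0,0,0,0,0.2]]]'

```text
clock: 9.33
tool_pos: [0.5852, -0.2777, 0.1949]
eef_rot: [-2.717, -1.575, 0.001]
wrist_force: [0.5, -0.2, -3.7]
width: 0.068
grasp_force: 30.0
```

```bash
python3 - <<'E'
from h import *
goto(0.5733,-0.0407,0.205,60.2)
E
```

```text
tcp [ 0.5852 -0.2777  0.1949] phi 60.2 q6 -0.6 w 0.068 gf 30.0 F [ 0.5 -0.2 -3.7] t 9.33
move xyz [ 199.7 -128.2   -9.9] turn -0.0
```

Call:
jog_arm --motion '[[[28,-18,-5,0,0.2],[28,-18,-5,0,0.2],[28,-18,0,0,0.2],[28,-18,0,0,0.2],[28,-18,0,0,0.2],[28,-18,0,0,0.2],[16,-10,0,0,0.2],[16,-10,0,0,0.2]]]'

```text
clock: 10.0
tool_pos: [0.5737, -0.0388, 0.2053]
eef_rot: [-2.716, -1.577, 0.001]
wrist_force: [0.0, -0.0, -3.8]
width: 0.0677
grasp_force: 30.0
```

Call:
jog_arm --motion '[[[0,0,0,0,0.2],[0,0,0,0,0.2],[0,0,0,0,0.2],[0,0,0,0,0.2]]]'

```text
clock: 10.33
tool_pos: [0.5742, -0.0417, 0.2053]
eef_rot: [2.72, 1.572, -0.001]
wrist_force: [-0.4, -0.5, -3.3]
width: 0.0679
grasp_force: 30.0
```

```bash
python3 - <<'E'
from h import *
goto(0.5733,-0.0407,0.150,60.2)
s=optics.capture("scene");t=optics.capture("top")
cv2.imwrite("pics/s5.png",s);cv2.imwrite("pics/t5.png",t)
O2=((4,140,70),(18,255,255))
bs=blobs(s,*O2,(180,180,310,320)); bt=blobs(t,*O2,(340,160,470,320)); print(bs,bt)
p=tool()[1]; print("exp jar foot",proj("scene",[p[0],p[1],p[2]-.061]),proj("top",[p[0],p[1],p[2]-.061]))
a=cv2.resize(s[120:300,170:310],None,fx=2.8,fy=2.8);b=cv2.resize(t[160:340,340:480],None,fx=2.8,fy=2.8)
cv2.imwrite("pics/j5.png",cv2.convertScaleAbs(np.hstack([a,b]),alpha=1.6))
E
```

```text
tcp [ 0.5742 -0.0417  0.2053] phi 60.0 q6 20.2 w 0.0679 gf 30.0 F [-0.4 -0.5 -3.3] t 10.33
move xyz [ 0.4 -1.3 55.3] turn -0.2
[([252.5, 218.5], 18, [251, 216, 4, 6]), ([214.2, 227.8], 32, [212, 225, 6, 7]), ([242.5, 257.0], 16, [240, 256, 6, 3])] [([387.9, 212.1], 9, [386, 211, 4, 3])]
exp jar foot [233.093636   223.26917386] [399.31155382 227.94006339]
```

View pics/j5.png

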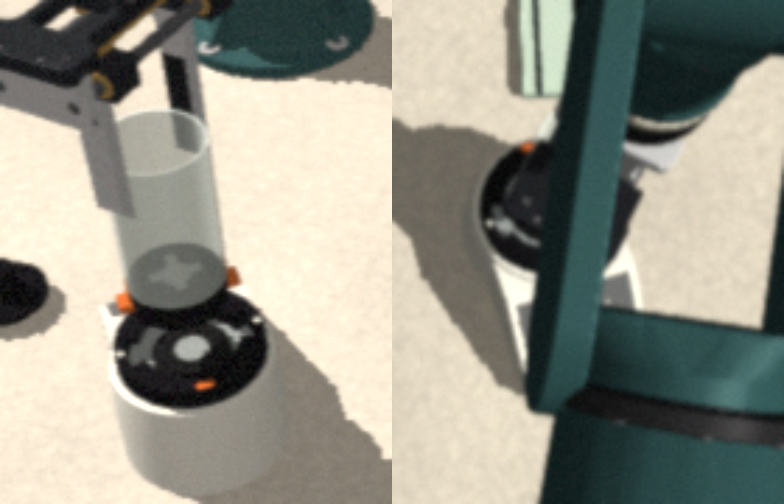

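The crops show the jar held upright over the socket, with its lugs at scene (214,228) and (252,218), lined up with the white-dotted gaps. I'll check yaw and centring in numbers.

```bash
python3 - <<'E'
from h import *
a=plane("scene",(214.2,227.8),.1445); b=plane("scene",(252.5,218.5),.1445); d=b-a
print(a,b,(a+b)/2,np.linalg.norm(d),"yaw",np.degrees(np.arctan2(d[1],d[0])),"want",BYAW+90)
for z in (.13,.145): print(proj("scene",[.5733,-.0407,z]))
s=cv2.imread("pics/s5.png"); m=[plane("scene",u,.1) for u in ((170+120/2.8,120+353/2.8),(170+258/2.8,120+320/2.8))]; print("dots",m,np.degrees(np.arctan2(*(m[1]-m[0])[1::-1])))
E
```

```text
[ 0.58439237 -0.07593809  0.1445    ] [ 0.5635642 -0.0059582  0.1445   ] [ 0.57397829 -0.04094814  0.1445    ] 0.07301368154420412 yaw 106.57462554886047 want 106.6
[234.76792354 228.47385203]
[233.66640649 222.65639919]
dots [array([ 0.58752542, -0.08562187,  0.1       ]), array([0.56154359, 0.00790565, 0.1       ])] 105.52522397090935
```

Call:
jog_arm --motion '[[[0,0,10,0,0.2],[0,0,10,0,0.2],[0,0,8,0,0.2],[0,0,5,0,0.2],[0,0,5,0,0.2],[0,0,4,0,0.2],[0,0,0,0,0.2],[0,0,0,0,0.2]]]'

```text
clock: 11.1
tool_pos: [0.5743, -0.0407, 0.1636]
eef_rot: [-2.72, -1.573, 0.0]
wrist_force: [-1.0, 0.3, -2.3]
width: 0.0683
grasp_force: 30.0
```

Call:
jog_arm --motion '[[[0,0,2,0,0.2],[0,0,2,0,0.2],[0,0,2,0,0.2],[0,0,0,0,0.2],[0,0,0,0,0.2]]]'

```text
clock: 11.52
tool_pos: [0.5742, -0.0407, 0.1575]
eef_rot: [-2.719, -1.573, 0.0]
wrist_force: [0.7, 0.3, -4.1]
width: 0.0678
grasp_force: 30.0
```

Call:
jog_arm --motion '[[[0,0,2,0,0.2],[0,0,1,0,0.2],[0,0,1,0,0.2],[0,0,0,0,0.2],[0,0,0,0,0.2]]]' --grip_force 50

```text
clock: 11.93
tool_pos: [0.5746, -0.0409, 0.155]
eef_rot: [2.719, 1.572, 0.002]
wrist_force: [-2.3, 0.9, 3.4]
width: 0.0677
grasp_force: 50.0
```

Call:
jog_arm --motion '[[[0,0,1,0,0.2],[0,0,1,0,0.2],[0,0,0,0,0.2],[0,0,0,0,0.2]]]'

```text
clock: 12.27
tool_pos: [0.5746, -0.0409, 0.1529]
eef_rot: [2.719, 1.572, 0.002]
wrist_force: [-2.8, -0.6, 5.6]
width: 0.0678
grasp_force: 50.0
```

Call:
jog_arm --motion '[[[0,0,1,0,0.2],[0,0,1,0,0.2],[0,0,0.5,0,0.2],[0,0,0,0,0.2],[0,0,0,0,0.2]]]'

```text
clock: 12.68
tool_pos: [0.5746, -0.041, 0.1513]
eef_rot: [2.718, 1.572, 0.002]
wrist_force: [-3.5, -0.1, 8.0]
width: 0.0675
grasp_force: 50.0
```

Call:
jog_arm --motion '[[[0,0,1,0,0.2],[0,0,0.5,0,0.2],[0,0,0,0,0.2],[0,0,0,0,0.2]]]'

```text
clock: 13.02
tool_pos: [0.5746, -0.041, 0.1511]
eef_rot: [2.718, 1.571, 0.003]
wrist_force: [-5.4, 0.1, 12.7]
width: 0.0677
grasp_force: 50.0
```

Call:
jog_arm --motion '[[[-0.4,-0.7,0.3,0,0.2],[0,0,0,3,0.2],[0,0,0,5,0.2],[0,0,0,5,0.2],[0,0,0,5,0.2],[0,0,0,5,0.2],[0,0,0,5,0.2],[0,0,0,0,0.2]]]'

```text
clock: 13.68
tool_pos: [0.5751, -0.0398, 0.1509]
eef_rot: [3.02, 0.865, 0.01]
wrist_force: [-1.4, 1.7, 10.7]
width: 0.0675
grasp_force: 50.0
```

```bash
python3 - <<'E'
from h import *
goto(0.5746,-0.041,0.151,-29.8); print(env.get_obs()["ft_torque"])
s=optics.capture("scene");cv2.imwrite("pics/s6.png",s)
print(blobs(s,(4,140,70),(18,255,255),(180,180,310,320)))
E
```

```text
tcp [ 0.5751 -0.0398  0.1509] phi 32.0 q6 48.4 w 0.0675 gf 50.0 F [-1.4  1.7 10.7] t 13.68
move xyz [-1.1  0.8 -0.1] turn 61.8
[ 0.52301381  0.38589809 -0.00151713]
[([218.9, 244.6], 11, [218, 243, 3, 4]), ([242.6, 257.1], 15, [240, 256, 6, 3])]
```

Call:
jog_arm --motion '[[[0,0,0,6,0.2],[0,0,0,6,0.2],[0,0,0,6,0.2],[0,0,0,6,0.2],[0,0,0,6,0.2],[0,0,0,6,0.2],[0,0,0,6,0.2],[0,0,0,0,0.2]]]'

```text
clock: 14.4
tool_pos: [0.5752, -0.0395, 0.151]
eef_rot: [-3.128, 0.275, -0.01]
wrist_force: [-2.3, 2.2, 12.0]
width: 0.0671
grasp_force: 50.0
```

```bash
python3 - <<'E'
from h import *
goto(0.5746,-0.041,0.151,-29.8); print(env.get_obs()["ft_torque"])
s=optics.capture("scene");cv2.imwrite("pics/s6.png",s)
print(blobs(s,(4,140,70),(18,255,255),(180,180,310,320),2))
for a in (0,-28,-70): r=np.radians(16.6-90+a); print(a,proj("scene",[.5733+.038*np.cos(r),-.0407+.038*np.sin(r),.092]))
E
```

```text
tcp [ 0.5752 -0.0395  0.151 ] phi -10.1 q6 90.4 w 0.0671 gf 50.0 F [-2.3  2.2 12. ] t 14.4
move xyz [-0.4  1.6  0. ] turn 19.7
[0.61007088 0.45261238 0.01121214]
[([247.0, 248.8], 9, [245, 247, 5, 4]), ([242.6, 257.1], 15, [240, 256, 6, 3])]
0 [218.16824841 247.5131527 ]
-28 [218.64761223 240.86990058]
-70 [227.09397407 232.43177101]
```

Call:
jog_arm --motion '[[[0,0,0,5,0.2],[0,0,0,5,0.2],[0,0,0,5,0.2],[0,0,0,4,0.2],[0,0,0,0,0.2],[0,0,0,0,0.2]]]'

```text
clock: 14.95
tool_pos: [0.5753, -0.0395, 0.1511]
eef_rot: [-3.04, 0.782, -0.01]
wrist_force: [-2.5, 2.2, 12.1]
width: 0.0681
grasp_force: 50.0
```

```bash
python3 - <<'E'
from h import *
goto(0.5746,-0.041,0.151,-29.8); print(env.get_obs()["ft_torque"])
s=optics.capture("scene");cv2.imwrite("pics/s6.png",s)
print(blobs(s,(4,140,70),(18,255,255),(180,180,310,320),2))
for a in (-70,-90,-95): r=np.radians(16.6+90+a); print(a,proj("scene",[.5733+.04*np.cos(r),-.0407+.04*np.sin(r),.09]))
E
```

```text
tcp [ 0.5753 -0.0395  0.1511] phi -28.9 q6 109.2 w 0.0681 gf 50.0 F [-2.5  2.2 12.1] t 14.95
move xyz [0.1 1.6 0.1] turn 0.9
[ 0.61898536  0.3894076  -0.09323632]
[([241.7, 250.8], 12, [239, 249, 6, 4]), ([242.4, 257.0], 14, [240, 256, 6, 3])]
-70 [248.99258325 254.57886153]
-90 [242.27072668 257.28091217]
-95 [240.45406676 257.69818245]
```

Call:
jog_arm --motion '[[[0,0,0,2,0.2],[0,0,0,2,0.2],[0,0,0,0,0.2],[0,0,0,0,0.2]]]'

```text
clock: 15.33
tool_pos: [0.5758, -0.0396, 0.1511]
eef_rot: [-3.012, 0.883, -0.011]
wrist_force: [-1.1, 2.3, 11.8]
width: 0.0676
grasp_force: 50.0
```

```bash
python3 - <<'E'
from h import *
goto(0.5746,-0.041,0.151,-32); print(env.get_obs()["ft_torque"])
E
```

```text
tcp [ 0.5758 -0.0396  0.1511] phi -32.7 q6 113.0 w 0.0676 gf 50.0 F [-1.1  2.3 11.8] t 15.33
move xyz [-0.3  1.8  0.1] turn -0.7
[0.45943401 0.18926464 1.23120458]
```

Torque has risen to 1.2 Nm, so the jar is against the end stop. Releasing and rising.

Call:
jog_arm --motion '[[[0,0,0,-1,0.5],[0,0,0,0,0.8],[0,0,0,0,1],[0,0,0,0,1],[0,0,-15,0,1],[0,0,-30,0,1],[0,0,-30,0,1],[0,0,-30,0,1]]]'

```text
clock: 16.0
tool_pos: [0.5729, -0.0409, 0.252]
eef_rot: [3.02, -0.865, -0.005]
wrist_force: [0.9, -0.7, 1.0]
width: 0.0943
grasp_force: 0.0
```

```bash
python3 - <<'E'
from h import *
s=optics.capture("scene");t=optics.capture("top");cv2.imwrite("pics/s7.png",s);cv2.imwrite("pics/t7.png",t)
print(blobs(s,(4,140,70),(18,255,255),(180,180,310,320),2))
print("red s",blobs(s,*RED,(320,190,450,290))); print("red t",blobs(t,*RED,(200,210,330,350)))
goto(0.4352,0.3241,0.15,-33)
E
```

```text
[([241.1, 250.6], 13, [239, 249, 5, 4]), ([242.5, 257.1], 13, [240, 256, 6, 3])]
red s [([404.5, 215.5], 77, [400, 210, 10, 13]), ([404.8, 231.3], 72, [400, 225, 11, 14]), ([369.3, 233.2], 72, [364, 227, 11, 13])]
red t [([241.1, 278.5], 70, [236, 274, 11, 10]), ([274.6, 278.9], 64, [269, 274, 11, 10]), ([236.1, 301.4], 67, [231, 296, 11, 11])]
tcp [ 0.5758 -0.0414  0.2583] phi -32.0 q6 112.2 w 0.0942 gf 0.0 F [-0.6 -0.3  1.5] t 16.1
move xyz [-313.8 -235.3  106.1] turn 1.0
```

Lugs and bar are aligned and all three berries are still in place. I'll turn the wrist back, then go to berry 3.

Call:
jog_arm --motion '[[[0,0,0,-6.5,0],[0,0,0,-6.5,0],[0,0,0,-6.5,0],[0,0,0,-6.5,0],[0,0,0,-6.5,0],[0,0,0,-6.5,0],[0,0,0,-6.5,0],[0,0,0,-6.5,0]]]'

```text
clock: 16.77
tool_pos: [0.573, -0.0409, 0.2502]
eef_rot: [-3.091, -0.555, 0.005]
wrist_force: [-0.1, 0.5, 0.9]
width: 0.0477
grasp_force: 0.0
```

```bash
python3 - <<'E'
from h import *
goto(0.4858,0.2344,0.1,20)
E
```

```text
tcp [ 0.573  -0.0409  0.2502] phi 20.4 q6 59.9 w 0.0477 gf 0.0 F [-0.1  0.5  0.9] t 16.77
move xyz [  14.5 -288.2  150.6] turn 0.4
```

Call:
jog_arm --motion '[[[1.8,-36,0,0,0],[1.8,-36,0,0,0],[1.8,-36,0,0,0],[1.8,-36,0,0,0],[1.8,-36,10,0,0],[1.8,-36,10,0,0],[1.8,-36,10,0,0],[1.8,-36,10,0,0]]]'

```text
clock: 17.43
tool_pos: [0.4869, 0.2358, 0.2101]
eef_rot: [3.093, 0.547, -0.004]
wrist_force: [0.9, 0.3, -0.4]
width: 0.0472
grasp_force: 0.0
```

Call:
jog_arm --motion '[[[0,0,30,0,0],[0,0,30,0,0],[0,0,30,0,0],[0,0,30,0,0],[0,0,20,0,0],[0,0,20,0,0],[0,0,25,0,0],[0,0,0,0,0]]]'

```text
clock: 18.1
tool_pos: [0.4828, 0.2325, 0.02]
eef_rot: [3.091, 0.547, -0.021]
wrist_force: [-0.4, -0.7, -0.5]
width: 0.047
grasp_force: 0.0
```

```bash
python3 - <<'E'
from h import *
s=optics.capture("scene");t=optics.capture("top")
print("red s",blobs(s,*RED,(320,190,450,290))); print("red t",blobs(t,*RED,(200,210,330,350)))
o,p,R=tool(); goto(0.4858,0.2344,-0.022,20)
for k in (1,-1):
  for dz in (0,.03): X=p+R[:,1]*k*.03+[0,0,dz]; print(k,dz,proj("scene",X).round(1),proj("top",X).round(1))
a=cv2.resize(s[150:290,320:460],None,fx=2.8,fy=2.8);b=cv2.resize(t[210:350,190:330],None,fx=2.8,fy=2.8)
cv2.imwrite("pics/b1.png",cv2.convertScaleAbs(np.hstack([a,b]),alpha=1.6))
E
```

```text
red s [([404.7, 216.2], 70, [400, 210, 10, 13]), ([404.4, 232.1], 71, [400, 225, 11, 14]), ([369.4, 232.7], 81, [364, 227, 11, 13])]
red t [([239.0, 303.0], 21, [237, 299, 5, 8])]
tcp [0.4865 0.2339 0.0254] phi 20.1 q6 89.6 w 0.0469 gf 0.0 F [-0.1 -0.3  1.1] t 18.2
move xyz [-0.3 -0.7 47.4] turn 0.1
1 0 [356.7 233.9] [286.5 273.9]
1 0.03 [357.3 223.8] [285.3 272.4]
-1 0 [380.8 226.2] [262.3 283.3]
-1 0.03 [381.9 216.2] [260.4 282. ]
```

View pics/b1.png

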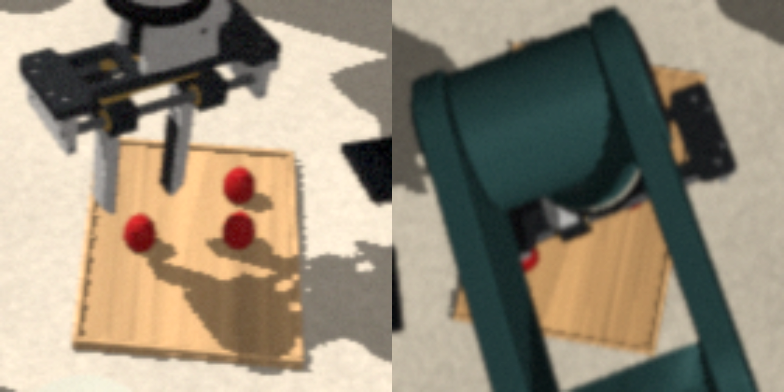

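The crops show fingertips at scene (358,225) and (381.5,219), straddling the berry at (369,233). This confirms the 30 mm tip offset, so I'll descend and grip.

Call:
jog_arm --motion '[[[0,-0.5,10,0,0],[0,0,10,0,0],[0,0,10,0,0],[0,0,8,0,0],[0,0,6,0,0],[0,0,2,0,0],[0,0,0,0,0],[0,0,0,0,0]]]'

```text
clock: 18.87
tool_pos: [0.4881, 0.2352, -0.0186]
eef_rot: [3.093, 0.548, 0.0]
wrist_force: [-0.5, -0.1, 0.5]
width: 0.0472
grasp_force: 0.0
```

Call:
jog_arm --motion '[[[0,0,0,0,-0.7],[0,0,0,0,-0.7],[0,0,0,0,-0.7],[0,0,0,0,-0.7],[0,0,0,0,-0.7]]]' --grip_force 12

```text
clock: 19.28
tool_pos: [0.4883, 0.2353, -0.0182]
eef_rot: [-3.093, -0.548, -0.001]
wrist_force: [0.6, 0.0, 1.4]
width: 0.0261
grasp_force: 12.0
```

Call:
jog_arm --motion '[[[0,0,-20,0,-0.7],[0,0,-30,0,-0.7],[0,0,-35,0,-0.7],[0,0,-40,0,-0.7],[0,0,-40,0,-0.7],[0,0,-40,0,-0.7],[0,0,-30,0,-0.7],[0,0,0,0,-0.7]]]'

```text
clock: 19.95
tool_pos: [0.4913, 0.2364, 0.2254]
eef_rot: [-3.091, -0.547, -0.024]
wrist_force: [1.2, 0.4, 0.1]
width: 0.0254
grasp_force: 12.0
```

```bash
python3 - <<'E'
from h import *
s=optics.capture("scene"); t=optics.capture("top")
print("red s",blobs(s,*RED,(300,90,450,290))); print("red t",blobs(t,*RED,(180,210,330,350)))
goto(0.5733,-0.0407,0.21,20); print(proj("scene",tool()[1]+[0,0,.04]))
E
```

```text
red s [([379.8, 137.1], 51, [375, 131, 10, 15]), ([404.8, 215.7], 75, [400, 210, 11, 13]), ([404.8, 232.0], 82, [400, 226, 11, 13])]
red t [([243.0, 281.8], 12, [240, 280, 7, 4]), ([236.9, 302.0], 57, [232, 297, 10, 10])]
tcp [0.4888 0.2354 0.218 ] phi 20.1 q6 89.7 w 0.0254 gf 12.0 F [-0.5  0.3 -0.8] t 20.05
move xyz [-15.4 288.4   8. ] turn 0.1
[377.54111544 140.15756933]
```

Call:
jog_arm --motion '[[[-2,36,0,0,-0.7],[-2,36,0,0,-0.7],[-2,36,0,0,-0.7],[-2,36,0,0,-0.7],[-2,36,0,0,-0.7],[-2,36,0,0,-0.7],[-2,36,0,0,-0.7],[-1.5,36,0,0,-0.7]]]'

```text
clock: 20.72
tool_pos: [0.5712, -0.0422, 0.2131]
eef_rot: [-3.092, -0.547, 0.008]
wrist_force: [1.0, 0.0, -0.8]
width: 0.0255
grasp_force: 12.0
```

Call:
jog_arm --motion '[[[0,0,10,0,-0.7],[0,0,10,0,-0.7],[0,0,8,0,-0.7],[0,0,0,0,-0.7],[0,0,0,0,-0.7],[0,0,0,0,-0.7]]]'

```text
clock: 21.22
tool_pos: [0.5721, -0.0393, 0.1884]
eef_rot: [-3.093, -0.551, 0.0]
wrist_force: [1.2, 0.2, 0.2]
width: 0.0256
grasp_force: 12.0
```

```bash
python3 - <<'E'
from h import *
goto(0.5733,-0.0407,0.19,20)
s=optics.capture("scene"); b=blobs(s,*RED,(180,120,300,290)); print(b)
c=np.array(b[0][0]); print("held berry xy at z .232:",plane("scene",c,.232))
E
```

```text
tcp [ 0.5721 -0.0393  0.1884] phi 20.2 q6 60.2 w 0.0256 gf 12.0 F [1.2 0.2 0.2] t 21.22
move xyz [ 0.7  1.7 -1.6] turn 0.2
[([228.0, 188.0], 82, [222, 181, 13, 16]), ([227.1, 196.3], 7, [225, 195, 5, 3])]
held berry xy at z .232: [ 0.57917611 -0.03800145  0.232     ]
```

Call:
jog_arm --motion '[[[0,0,0,0,0],[0,0,0,0,0],[0,0,0,0,0],[0,0,0,0,0],[0,0,-15,0,0],[0,0,-15,0,0],[0,0,0,0,0],[0,0,0,0,0]]]'

```text
clock: 21.93
tool_pos: [0.573, -0.0408, 0.2194]
eef_rot: [3.093, 0.547, 0.004]
wrist_force: [-0.3, 0.8, -1.3]
width: 0.0469
grasp_force: 0.0
```

```bash
python3 - <<'E'
from h import *
s=optics.capture("scene"); t=optics.capture("top");cv2.imwrite("pics/s8.png",s)
rs=blobs(s,*RED,(180,120,450,290)); rt=blobs(t,*RED,(180,210,430,350)); print(rs,rt)
S=sorted([b[0] for b in rs if b[0][0]>340],key=lambda c:c[1]); T=sorted([b[0] for b in rt if b[0][0]<320],key=lambda c:-c[1])
for a,b in zip(S,T): print(*tri(a,b))
goto(0.4884,0.3132,0.1,20)
E
```

```text
[([404.7, 215.7], 72, [400, 210, 10, 13]), ([404.6, 231.5], 77, [400, 226, 11, 13])] [([241.1, 278.5], 63, [236, 274, 11, 10]), ([236.3, 301.6], 68, [231, 296, 11, 11])]
[0.43581343 0.32426907 0.01688014] 0.0008965151753466147
[0.48924998 0.31364995 0.01796442] 0.0008999593007434102
tcp [ 0.572  -0.0407  0.2175] phi 20.1 q6 60.2 w 0.0472 gf 0.0 F [-0.3  0.2 -0.2] t 22.03
move xyz [  43.  -361.   117.6] turn 0.1
```

Call:
jog_arm --motion '[[[4.3,-36,0,0,0],[4.3,-36,0,0,0],[4.3,-36,0,0,0],[4.3,-36,0,0,0],[4.3,-36,0,0,0],[4.3,-36,0,0,0],[4.3,-36,0,0,0],[4.3,-36,0,0,0]]]'

```text
clock: 22.7
tool_pos: [0.5045, 0.243, 0.217]
eef_rot: [3.093, 0.547, -0.003]
wrist_force: [0.4, 0.7, 0.3]
width: 0.0471
grasp_force: 0.0
```

Call:
jog_arm --motion '[[[4.3,-36,0,0,0],[4.3,-37,0,0,0],[0,0,30,0,0],[0,0,35,0,0],[0,0,35,0,0],[0,0,35,0,0],[0,0,30,0,0],[0,0,20,0,0]]]'

```text
clock: 23.37
tool_pos: [0.4856, 0.3116, 0.0278]
eef_rot: [3.091, 0.548, -0.012]
wrist_force: [0.1, 1.1, -0.2]
width: 0.0471
grasp_force: 0.0
```

Call:
jog_arm --motion '[[[0,0,0,0,0],[0,0,0,0,0],[0,0,0,0,0]]]'

```text
clock: 23.62
tool_pos: [0.4895, 0.3135, 0.0345]
eef_rot: [-3.093, -0.548, -0.003]
wrist_force: [-0.2, 0.5, -0.5]
width: 0.0469
grasp_force: 0.0
```

```bash
python3 - <<'E'
from h import *
s=optics.capture("scene"); print(blobs(s,*RED,(330,120,450,290)))
goto(0.4892,0.3136,-0.021,20)
s8=cv2.imread("pics/s8.png"); cv2.imwrite("pics/jar8.png",cv2.convertScaleAbs(np.hstack([cv2.resize(x[150:290,190:290],None,fx=4,fy=4) for x in (s8,s)]),alpha=1.7))
E
```

```text
[([404.7, 215.8], 67, [400, 210, 10, 13]), ([404.9, 231.8], 79, [400, 226, 11, 13])]
tcp [0.4901 0.3138 0.0355] phi 20.1 q6 97.0 w 0.0469 gf 0.0 F [ 0.3 -0.1 -0.2] t 23.67
move xyz [-1.2 -0.1 56.5] turn 0.1
```

View pics/jar8.png

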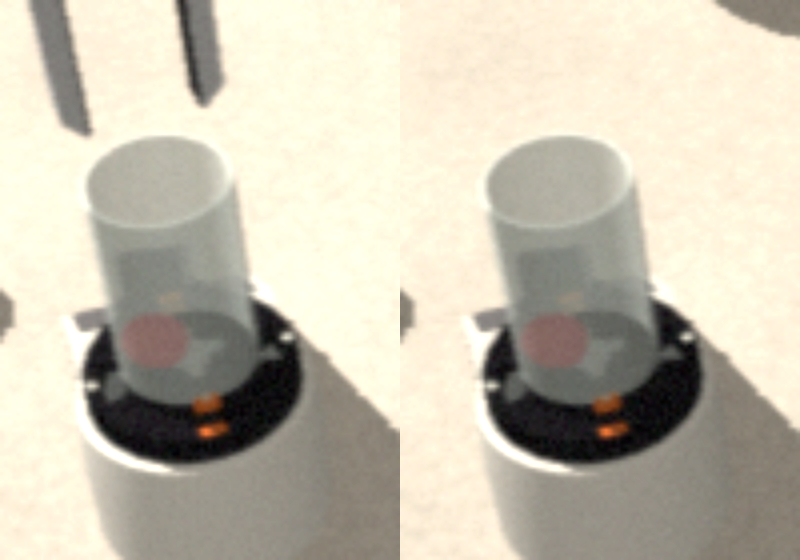

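The picture shows the first berry on the jar floor, seen through the wall, and the orange lug in line with the collar bar. Picking berry 2.

Call:
jog_arm --motion '[[[-1,0,15,0,0],[0,0,12,0,0],[0,0,10,0,0],[0,0,10,0,0],[0,0,6,0,0],[0,0,2,0,0],[0,0,0,0,0],[0,0,0,0,0]]]'

```text
clock: 24.33
tool_pos: [0.4881, 0.3129, -0.0215]
eef_rot: [-3.093, -0.548, -0.001]
wrist_force: [0.8, 0.2, 1.0]
width: 0.0471
grasp_force: 0.0
```

Call:
jog_arm --motion '[[[0,0,0,0,-0.7],[0,0,0,0,-0.7],[0,0,0,0,-0.7],[0,0,0,0,-0.7],[0,0,0,0,-0.7]]]' --grip_force 12

```text
clock: 24.75
tool_pos: [0.4882, 0.313, -0.0211]
eef_rot: [-3.093, -0.548, -0.001]
wrist_force: [0.6, -0.0, 1.0]
width: 0.0258
grasp_force: 12.0
```

Call:
jog_arm --motion '[[[0,0,-20,0,-0.7],[0,0,-30,0,-0.7],[0,0,-35,0,-0.7],[0,0,-40,0,-0.7],[0,0,-40,0,-0.7],[0,0,-40,0,-0.7],[0,0,-30,0,-0.7],[0,0,0,0,-0.7]]]'

```text
clock: 25.42
tool_pos: [0.491, 0.3144, 0.2227]
eef_rot: [-3.089, -0.547, -0.024]
wrist_force: [-0.6, 0.5, 1.0]
width: 0.0257
grasp_force: 12.0
```

Call:
jog_arm --motion '[[[0,0,0,0,-0.7],[0,0,0,0,-0.7]]]'

```text
clock: 25.58
tool_pos: [0.4874, 0.3125, 0.2122]
eef_rot: [3.093, 0.548, -0.003]
wrist_force: [-0.4, 0.0, -0.1]
width: 0.0261
grasp_force: 12.0
```

```bash
python3 - <<'E'
from h import *
s=optics.capture("scene"); print(blobs(s,*RED,(330,90,450,290)))
goto(0.5733,-0.0407,0.217,20)
E
```

```text
[([419.8, 135.9], 19, [417, 134, 6, 6]), ([419.9, 143.8], 37, [415, 139, 10, 11]), ([404.5, 215.4], 75, [400, 210, 10, 13])]
tcp [0.4869 0.3123 0.2109] phi 20.1 q6 97.0 w 0.0257 gf 12.0 F [-0.2 -0.7 -0.9] t 25.63
move xyz [-40.1 361.2  -5.7] turn 0.1
```

Call:
jog_arm --motion '[[[-4,36,-1,0,-0.7],[-4,36,-1,0,-0.7],[-4,36,-1,0,-0.7],[-4,36,-1,0,-0.7],[-4,36,-1,0,-0.7],[-4,36,0,0,-0.7],[-4,36,0,0,-0.7],[-4,36,0,0,-0.7]]]'

```text
clock: 26.3
tool_pos: [0.5555, 0.0296, 0.2154]
eef_rot: [-3.092, -0.548, 0.008]
wrist_force: [0.1, 0.6, 0.2]
width: 0.026
grasp_force: 12.0
```

Call:
jog_arm --motion '[[[-4,36,0,0,-0.7],[-4,37,0,0,-0.7],[0,0,10,0,-0.7],[0,0,10,0,-0.7],[0,0,7,0,-0.7],[0,0,0,0,-0.7],[0,0,0,0,-0.7],[0,0,0,0,-0.7]]]'

```text
clock: 26.97
tool_pos: [0.574, -0.0387, 0.1915]
eef_rot: [3.093, 0.551, 0.0]
wrist_force: [0.4, -0.5, 0.7]
width: 0.0254
grasp_force: 12.0
```

Call:
jog_arm --motion '[[[0,0,0,0,0],[0,0,0,0,0],[0,0,0,0,0],[0,0,0,0,0],[0,0,-15,0,0],[0,0,-15,0,0],[0,0,0,0,0],[0,0,0,0,0]]]'

```text
clock: 27.63
tool_pos: [0.5748, -0.0401, 0.2225]
eef_rot: [3.093, 0.548, 0.004]
wrist_force: [-0.2, 0.0, -0.2]
width: 0.0467
grasp_force: 0.0
```

```bash
python3 - <<'E'
from h import *
s=optics.capture("scene"); t=optics.capture("top");cv2.imwrite("pics/s9.png",s)
rs=blobs(s,*RED,(180,120,450,290)); rt=blobs(t,*RED,(180,210,330,350)); print(rs,rt)
print(tri(rs[0][0],rt[0][0])); p=tri(rs[0][0],rt[0][0])[0]
goto(p[0],p[1],-.021,20)
E
```

```text
[([404.6, 215.8], 69, [400, 210, 10, 13])] [([236.5, 301.5], 62, [232, 296, 10, 11])]
(array([0.43604915, 0.32391331, 0.01678811]), np.float64(0.0010694147870325282))
tcp [ 0.5739 -0.04    0.2205] phi 20.1 q6 60.3 w 0.047 gf 0.0 F [-0.3  1.1  0.7] t 27.73
move xyz [  -4.4 -389.   241.7] turn 0.1
```

Call:
jog_arm --motion '[[[0,-38,0,0,0],[0,-38,0,0,0],[0,-38,0,0,0],[0,-38,0,0,0],[-1,-38,0,0,0],[-1,-38,0,0,0],[-1,-38,0,0,0],[-1,-38,0,0,0]]]'

```text
clock: 28.4
tool_pos: [0.4646, 0.2455, 0.2201]
eef_rot: [3.093, 0.547, -0.003]
wrist_force: [0.5, -0.1, -0.7]
width: 0.0469
grasp_force: 0.0
```

Call:
jog_arm --motion '[[[0,-38,0,0,0],[0,-38,0,0,0],[0,-9,30,0,0],[0,0,35,0,0],[0,0,35,0,0],[0,0,35,0,0],[0,0,30,0,0],[0,0,20,0,0]]]'

```text
clock: 29.07
tool_pos: [0.4338, 0.3223, 0.031]
eef_rot: [3.091, 0.548, -0.011]
wrist_force: [-0.1, -0.4, 0.0]
width: 0.0473
grasp_force: 0.0
```

Call:
jog_arm --motion '[[[0,0,0,0,0],[0,0,0,0,0],[0,0,0,0,0]]]'

```text
clock: 29.32
tool_pos: [0.4376, 0.3244, 0.0375]
eef_rot: [-3.093, -0.547, -0.003]
wrist_force: [1.0, -0.0, 0.8]
width: 0.047
grasp_force: 0.0
```

```bash
python3 - <<'E'
from h import *
s=optics.capture("scene"); print(blobs(s,*RED,(330,120,450,290)))
goto(0.436,0.3239,-0.021,20)
E
```

```text
[([404.7, 215.7], 72, [400, 210, 10, 13])]
tcp [0.4382 0.3247 0.0383] phi 20.1 q6 100.5 w 0.047 gf 0.0 F [ 0.6  0.4 -0. ] t 29.37
move xyz [-2.5  0.  59.3] turn 0.1
```

Call:
jog_arm --motion '[[[-2,0,15,0,0],[0,0,14,0,0],[0,0,12,0,0],[0,0,10,0,0],[0,0,6,0,0],[0,0,2,0,0],[0,0,0,0,0],[0,0,0,0,0]]]'

```text
clock: 30.03
tool_pos: [0.4355, 0.3236, -0.0221]
eef_rot: [-3.093, -0.548, -0.001]
wrist_force: [-1.0, 0.7, 0.5]
width: 0.0469
grasp_force: 0.0
```

Call:
jog_arm --motion '[[[0,0,0,0,-0.7],[0,0,0,0,-0.7],[0,0,0,0,-0.7],[0,0,0,0,-0.7],[0,0,0,0,-0.7]]]' --grip_force 12

```text
clock: 30.45
tool_pos: [0.4353, 0.3235, -0.0222]
eef_rot: [-3.093, -0.548, -0.001]
wrist_force: [0.0, -0.1, 1.6]
width: 0.0256
grasp_force: 12.0
```

Call:
jog_arm --motion '[[[0,0,-20,0,-0.7],[0,0,-30,0,-0.7],[0,0,-35,0,-0.7],[0,0,-40,0,-0.7],[0,0,-40,0,-0.7],[0,0,-40,0,-0.7],[0,0,-35,0,-0.7],[0,0,0,0,-0.7]]]'

```text
clock: 31.12
tool_pos: [0.4383, 0.3253, 0.2271]
eef_rot: [-3.088, -0.547, -0.024]
wrist_force: [0.3, -0.3, 0.9]
width: 0.0261
grasp_force: 12.0
```

Call:
jog_arm --motion '[[[0,0,0,0,-0.7],[0,0,0,0,-0.7]]]'

```text
clock: 31.28
tool_pos: [0.4346, 0.3231, 0.2164]
eef_rot: [3.093, 0.548, -0.002]
wrist_force: [0.7, 0.1, -0.8]
width: 0.0257
grasp_force: 12.0
```

```bash
python3 - <<'E'
from h import *
s=optics.capture("scene"); print(blobs(s,*RED,(330,90,450,290)))
goto(0.5733,-0.0407,0.217,20)
E
```

```text
[([418.9, 122.5], 39, [415, 117, 9, 11]), ([422.0, 121.0], 6, [421, 119, 3, 5])]
tcp [0.4342 0.3228 0.2152] phi 20.1 q6 100.5 w 0.0259 gf 12.0 F [-0.4 -0.1 -0. ] t 31.33
move xyz [  5.9 389.2  -1.5] turn 0.1
```

Call:
jog_arm --motion '[[[0,39,-1,0,-0.7],[0,39,-1,0,-0.7],[0,39,-1,0,-0.7],[1,39,-1,0,-0.7],[1,39,-1,0,-0.7],[1,39,0,0,-0.7],[1,39,0,0,-0.7],[1,39,0,0,-0.7]]]'

```text
clock: 32.0
tool_pos: [0.5459, 0.0302, 0.2195]
eef_rot: [-3.092, -0.547, 0.008]
wrist_force: [0.7, -0.4, -0.4]
width: 0.0258
grasp_force: 12.0
```

Call:
jog_arm --motion '[[[1,39,0,0,-0.7],[0,38,0,0,-0.7],[0,0,10,0,-0.7],[0,0,10,0,-0.7],[0,0,9,0,-0.7],[0,0,0,0,-0.7],[0,0,0,0,-0.7],[0,0,0,0,-0.7]]]'

```text
clock: 32.67
tool_pos: [0.5739, -0.0386, 0.1935]
eef_rot: [-3.093, -0.551, -0.0]
wrist_force: [-0.3, -0.4, 0.1]
width: 0.0263
grasp_force: 12.0
```

Call:
jog_arm --motion '[[[0,0,0,0,0],[0,0,0,0,0],[0,0,0,0,0],[0,0,0,0,0],[0,0,-15,0,0],[0,0,-20,0,0],[0,0,0,0,0],[0,0,0,0,0]]]'

```text
clock: 33.33
tool_pos: [0.575, -0.0401, 0.2298]
eef_rot: [3.092, 0.547, 0.005]
wrist_force: [0.7, 1.3, -0.3]
width: 0.0471
grasp_force: 0.0
```

```bash
python3 - <<'E'
from h import *
s=optics.capture("scene"); t=optics.capture("top");cv2.imwrite("pics/s10.png",s);cv2.imwrite("pics/t10.png",t)
print(blobs(s,*RED,(180,120,450,290)),blobs(t,*RED,(180,210,430,350)))
print("lid",[ (b,) for b in blobs(t,(0,0,0),(180,255,40),(440,270,500,335),50)], blobs(s,(0,0,0),(180,255,45),(145,200,200,250),50))
goto(0.422,-0.2125,.1,20)
a=cv2.resize(s[140:280,190:290],None,fx=4,fy=4);b=cv2.resize(t[200:340,390:490],None,fx=4,fy=4)
cv2.imwrite("pics/f1.png",cv2.convertScaleAbs(np.hstack([a,b]),alpha=1.7))
E
```

```text
[] []
lid [(([475.0, 297.0], 1241, [440, 270, 60, 50]),)] [([171.0, 224.5], 559, [156, 213, 31, 24])]
tcp [ 0.5739 -0.04    0.2274] phi 20.1 q6 60.3 w 0.0473 gf 0.0 F [ 0.7  0.8 -0.6] t 33.43
move xyz [-201.7  110.   127.6] turn 0.1
```

View pics/f1.png

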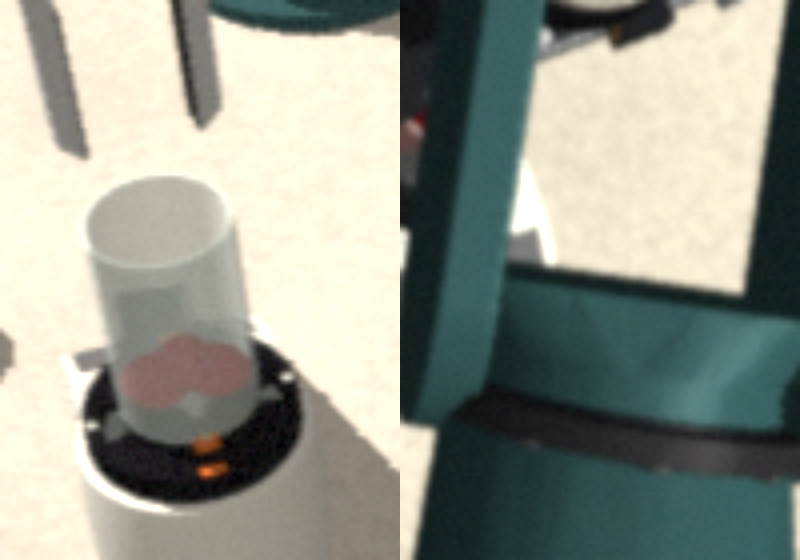

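The picture shows all three berries at the bottom of the jar, so the lid is next.

Call:
jog_arm --motion '[[[-33.6,18.2,0,0,0],[-33.6,18.2,0,0,0],[-33.6,18.2,0,0,0],[-33.6,18.2,0,0,0],[-33.6,18.2,0,0,0],[-33.6,18.2,0,0,0],[0,0,30,0,0],[0,0,30,0,0]]]'

```text
clock: 34.1
tool_pos: [0.4217, -0.2141, 0.1686]
eef_rot: [3.092, 0.54, 0.004]
wrist_force: [0.5, -0.9, -1.0]
width: 0.0468
grasp_force: 0.0
```

Call:
jog_arm --motion '[[[0,0,35,0,0],[0,0,35,0,0],[0,0,30,0,0],[0,0,25,0,0],[0,0,0,0,0],[0,0,0,0,0],[0,0,0,0,0]]]'

```text
clock: 34.68
tool_pos: [0.423, -0.2122, 0.0444]
eef_rot: [3.092, 0.547, 0.002]
wrist_force: [0.2, 0.0, 0.2]
width: 0.047
grasp_force: 0.0
```

```bash
python3 - <<'E'
from h import *
goto(0.421,-0.213,-.010,20)
s=optics.capture("scene"); t=optics.capture("top")
o,p,R=tool()
for k in (1,-1): X=p+R[:,1]*k*.03+[0,0,.03]; print(proj("scene",X).round(1))
print(proj("scene",(.421,-.213,.04)))
a=cv2.resize(s[150:260,110:250],None,fx=4,fy=4)
cv2.imwrite("pics/l1.png",cv2.convertScaleAbs(a,alpha=2.2))
E
```

```text
tcp [ 0.423  -0.2122  0.0444] phi 20.1 q6 36.4 w 0.047 gf 0.0 F [0.2 0.  0.2] t 34.68
move xyz [-2.2  0.  54.4] turn 0.1
[150.3 207.4]
[178.  200.2]
[168.24250332 215.09231565]
```

View pics/l1.png

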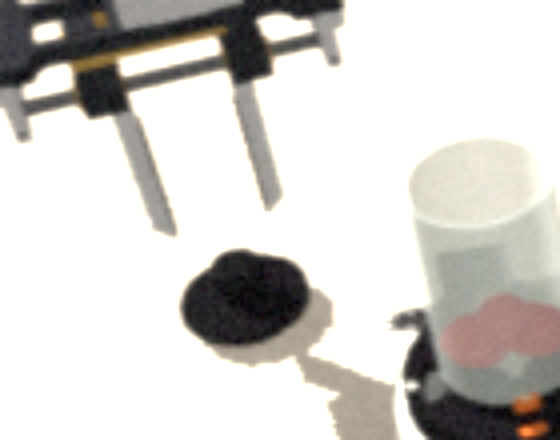

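The crop shows the lid's grip top at scene (169.5,215.5), matching the prediction to about 1 px, with the fingers above it. Descending and gripping.

Call:
jog_arm --motion '[[[-1,-0.5,15,0,0],[0,0,12,0,0],[0,0,10,0,0],[0,0,8,0,0],[0,0,6,0,0],[0,0,3,0,0],[0,0,0,0,0],[0,0,0,0,0]]]'

```text
clock: 35.45
tool_pos: [0.4215, -0.2118, -0.0103]
eef_rot: [3.093, 0.548, 0.0]
wrist_force: [0.4, 0.6, 0.5]
width: 0.047
grasp_force: 0.0
```

Call:
jog_arm --motion '[[[0,0,0,0,-0.7],[0,0,0,0,-0.7],[0,0,0,0,-0.7],[0,0,0,0,-0.7],[0,0,0,0,-0.7]]]' --grip_force 25

```text
clock: 35.87
tool_pos: [0.4216, -0.212, -0.0102]
eef_rot: [3.093, 0.548, 0.001]
wrist_force: [-0.2, -0.2, 0.8]
width: 0.0253
grasp_force: 25.0
```

Call:
jog_arm --motion '[[[0,0,-10,0,-0.7],[0,0,-30,0,-0.7],[0,0,-40,0,-0.7],[0,0,-40,0,-0.7],[0,0,-40,0,-0.7],[0,0,-40,0,-0.7],[0,0,-40,0,-0.7],[0,0,-10,0,-0.7]]]'

```text
clock: 36.53
tool_pos: [0.4234, -0.2129, 0.248]
eef_rot: [3.084, 0.546, 0.015]
wrist_force: [0.6, -0.1, 0.3]
width: 0.0256
grasp_force: 25.0
```

Call:
jog_arm --motion '[[[0,0,0,0,-0.7],[0,0,0,0,-0.7]]]'

```text
clock: 36.7
tool_pos: [0.4211, -0.2115, 0.2392]
eef_rot: [3.093, 0.548, 0.0]
wrist_force: [0.3, -0.4, -1.4]
width: 0.0255
grasp_force: 25.0
```

```bash
python3 - <<'E'
from h import *
goto(0.5735,-0.0405,.23,20)
E
```

```text
tcp [ 0.4211 -0.2115  0.2392] phi 20.1 q6 36.3 w 0.0255 gf 25.0 F [ 0.3 -0.4 -1.4] t 36.7
move xyz [ 201.8 -108.3    9.2] turn 0.1
```

Call:
jog_arm --motion '[[[33.5,-18,0,0,-0.7],[33.5,-18,0,0,-0.7],[33.5,-18,0,0,-0.7],[33.5,-18,0,0,-0.7],[33.5,-18,0,0,-0.7],[34,-18.3,0,0,-0.7],[0,0,0,0,-0.7],[0,0,0,0,-0.7]]]'

```text
clock: 37.37
tool_pos: [0.5724, -0.0389, 0.2346]
eef_rot: [-3.09, -0.552, 0.013]
wrist_force: [-0.6, -0.2, -0.3]
width: 0.0257
grasp_force: 25.0
```

Call:
jog_arm --motion '[[[0,0,5,0,-0.7],[0,0,5,0,-0.7],[0,0,0,0,-0.7],[0,0,0,0,-0.7]]]'

```text
clock: 37.7
tool_pos: [0.5723, -0.0417, 0.2286]
eef_rot: [-3.094, -0.545, 0.002]
wrist_force: [-0.2, -0.7, -0.7]
width: 0.0254
grasp_force: 25.0
```

```bash
python3 - <<'E'
from h import *
goto(0.5735,-0.0405,.2,20)
s=optics.capture("scene"); cv2.imwrite("pics/s11.png",s); p=tool()[1]
print("lid dark",blobs(s,(0,0,0),(180,255,45),(190,140,290,215),50))
print("disc top centre exp",proj("scene",[p[0],p[1],p[2]+.026]),"rim exp",proj("scene",[.5735,-.0405,.212]))
a=cv2.resize(s[120:270,180:300],None,fx=4,fy=4)
cv2.imwrite("pics/l2.png",cv2.convertScaleAbs(a,alpha=2))
E
```

```text
tcp [ 0.5723 -0.0417  0.2286] phi 20.0 q6 60.2 w 0.0254 gf 25.0 F [-0.2 -0.7 -0.7] t 37.7
move xyz [ 1.6 -0.7 28.6] turn -0.0
lid dark [([224.6, 176.2], 867, [204, 140, 41, 52]), ([269.0, 143.2], 214, [241, 140, 49, 8])]
disc top centre exp [224.16802831 175.02676368] rim exp [228.51220089 194.95185497]
```

View pics/l2.png

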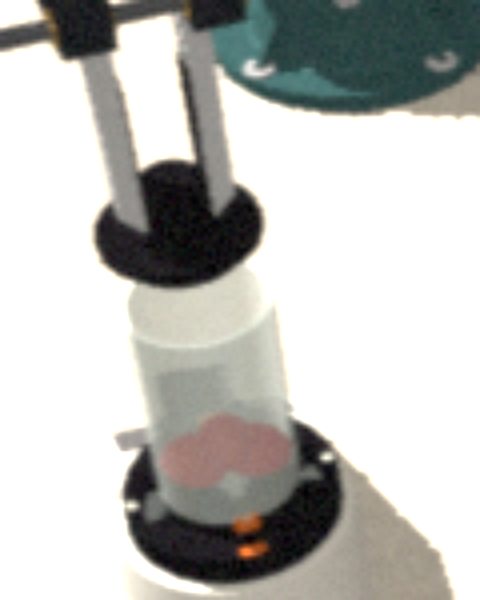

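```bash
python3 - <<'E'
from h import *
from scipy.optimize import least_squares
s=cv2.imread("pics/s10.png")   # rim unobstructed
print("rim",plane("scene",(230-.4,195.5-.4),.212), plane("scene",(229.6,195.1),.214))
# jar rim from edges at f1 pixel extents : left/right columns give y on plane at rim
for u in ((84/4+190-.4,195.1),(236/4+190-.4,195.1)): print(plane("scene",u,.212))
for u in ((95/4+180-.4,175.5),(264/4+180-.4,175.5)): print("lid",plane("scene",u,.2546))
for y in (30,):
  p=[plane("scene",(179.5/4+179.6,287/4+119.6),z) for z in (.2486,)]; print("front edge",p)
E
```

```text
rim [ 0.57405968 -0.03853352  0.212     ] [ 0.57655587 -0.03804703  0.214     ]
[ 0.57160041 -0.07230724  0.212     ]
[ 0.57651647 -0.00479381  0.212     ]
lid [ 0.57046088 -0.07742261  0.2546    ]
lid [ 0.57579885 -0.00497381  0.2546    ]
front edge [array([ 0.60916643, -0.03896473,  0.2486    ])]
```

Call:
jog_arm --motion '[[[2.4,-1.3,5,0,-0.7],[0,0,5,0,-0.7],[0,0,4,0,-0.7],[0,0,4,0,-0.7],[0,0,0,0,-0.7],[0,0,0,0,-0.7]]]'

```text
clock: 38.25
tool_pos: [0.5749, -0.0386, 0.2108]
eef_rot: [-3.093, -0.548, 0.001]
wrist_force: [-0.5, 0.0, -0.1]
width: 0.0258
grasp_force: 25.0
```

Call:
jog_arm --motion '[[[0,0,2,0,-0.7],[0,0,2,0,-0.7],[0,0,2,0,-0.7],[0,0,2,0,-0.7],[0,0,0,0,-0.7],[0,0,0,0,-0.7]]]'

```text
clock: 38.75
tool_pos: [0.575, -0.0387, 0.2032]
eef_rot: [-3.093, -0.548, 0.001]
wrist_force: [-0.0, -0.5, -1.0]
width: 0.0259
grasp_force: 25.0
```

Call:
jog_arm --motion '[[[0,0,2,0,-0.7],[0,0,1,0,-0.7],[0,0,1,0,-0.7],[0,0,0,0,-0.7],[0,0,0,0,-0.7]]]'

```text
clock: 39.17
tool_pos: [0.5751, -0.0387, 0.1993]
eef_rot: [3.093, 0.548, -0.0]
wrist_force: [0.3, 0.9, -0.8]
width: 0.0257
grasp_force: 25.0
```

Call:
jog_arm --motion '[[[0,0,1,0,-0.7],[0,0,1,0,-0.7],[0,0,0.5,0,-0.7],[0,0,0,0,-0.7],[0,0,0,0,-0.7]]]'

```text
clock: 39.58
tool_pos: [0.5751, -0.0387, 0.1968]
eef_rot: [3.093, 0.548, -0.0]
wrist_force: [0.2, -0.4, -0.6]
width: 0.0255
grasp_force: 25.0
```

Call:
jog_arm --motion '[[[0,0,1,0,-0.7],[0,0,0.7,0,-0.7],[0,0,0,0,-0.7],[0,0,0,0,-0.7]]]'

```text
clock: 39.92
tool_pos: [0.5753, -0.0388, 0.1958]
eef_rot: [3.093, 0.548, 0.001]
wrist_force: [-0.8, -0.6, 2.3]
width: 0.0255
grasp_force: 25.0
```

Call:
jog_arm --motion '[[[0,0,0.7,0,-0.7],[0,0,0.7,0,-0.7],[0,0,0,0,-0.7],[0,0,0,0,-0.7]]]'

```text
clock: 40.25
tool_pos: [0.5757, -0.0387, 0.1956]
eef_rot: [3.093, 0.548, 0.004]
wrist_force: [-1.4, -0.1, 5.8]
width: 0.0256
grasp_force: 25.0
```

The lid seated at TCP z of about 0.196, as expected, with contact force. Releasing.

Call:
jog_arm --motion '[[[0,0,-0.8,0,0],[0,0,0,0,0],[0,0,0,0,0],[0,0,0,0,0],[0,0,-15,0,0],[0,0,-25,0,0],[0,0,-25,0,0],[0,0,0,0,0]]]'

```text
clock: 40.92
tool_pos: [0.5771, -0.039, 0.2651]
eef_rot: [3.09, 0.547, 0.014]
wrist_force: [0.0, -0.4, 0.8]
width: 0.047
grasp_force: 0.0
```

Call:
jog_arm --motion '[[[0,38,0,0,-1],[0,38,0,0,-1],[0,38,0,0,-1],[0,38,0,0,-1],[0,38,0,0,-1],[0,38,0,0,-1],[0,0,0,0,-1],[0,0,0,0,-1]]]'

```text
clock: 41.58
tool_pos: [0.6531, -0.2549, 0.2553]
eef_rot: [-3.091, -0.542, 0.007]
wrist_force: [-0.9, 1.1, -0.7]
width: 0.0006
grasp_force: 0.0
```

```bash
python3 - <<'E'
from h import *
s=optics.capture("scene");t=optics.capture("top");cv2.imwrite("pics/s12.png",s);cv2.imwrite("pics/t12.png",t)
u=np.radians(BYAW); ex=np.array([np.cos(u),np.sin(u),0]); ey=np.array([-np.sin(u),np.cos(u),0])
B=np.r_[SOCK,0]; d=B-.0985*ex+[0,0,.0535]; n=np.array([0,0,1])*np.cos(np.radians(34.9))-ex*np.sin(np.radians(34.9))
print("dial panel pt",d,"grip",d+n*.027,"tops px",proj("top",d),proj("top",d+n*.03), "lidmid",proj("scene",np.r_[SOCK,.226]))
goto(*(d+n*.027),20)
print("green",blobs(t,(45,100,50),(80,255,255),(360,190,505,320)))
a=cv2.resize(s[130:270,180:300],None,fx=3.3,fy=3.3);b=cv2.resize(t[250:305,380:435],None,fx=8.4,fy=8.4)
print(a.shape,b.shape)
cv2.imwrite("pics/d1.png",cv2.convertScaleAbs(np.hstack([a,b[:a.shape[0]]]) if b.shape[0]>=a.shape[0] else np.hstack([a[:b.shape[0]],b]),alpha=1.9))
E
```

```text
dial panel pt [ 0.47890523 -0.0688403   0.0535    ] grip [ 0.46410112 -0.0732536   0.0756441 ] tops px [407.20156161 277.70820389] [411.87099567 283.97811949] lidmid [227.23393467 188.68452246]
tcp [ 0.6532 -0.2522  0.2587] phi 20.1 q6 44.1 w 0.0007 gf 0.0 F [-0.6 -0.1 -0.1] t 41.68
move xyz [-115.9 -232.8  183.5] turn 0.1
green [([408.4, 265.4], 13, [407, 264, 4, 4])]
(462, 396, 3) (462, 462, 3)
```

View pics/d1.png

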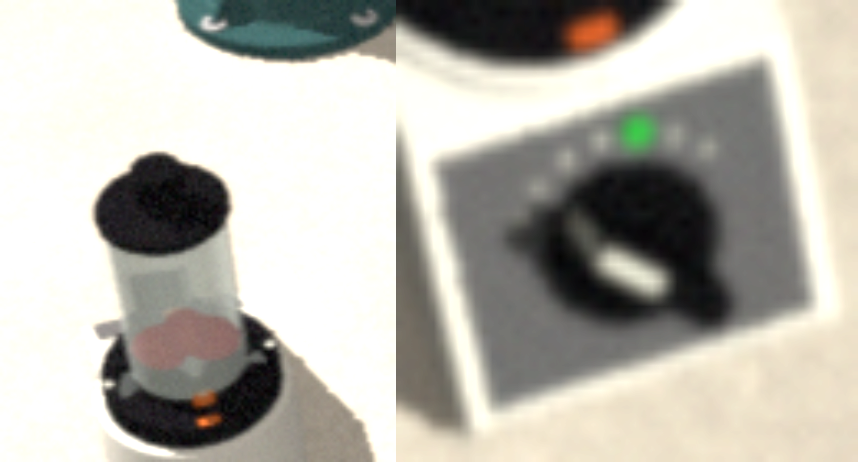

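The lid sits level on the jar, and the dial's white pointer stroke runs up-left at about (406.5,282) with the green dot at (408.6,265.5). I've now used up the picture views, so from here I measure by script only.

```bash
cat >> h.py <<'E'
u_=np.radians(BYAW); EX=np.array([np.cos(u_),np.sin(u_),0]); EY=np.array([-np.sin(u_),np.cos(u_),0]); SL=np.radians(34.9)
D0=np.r_[SOCK,0]-.0985*EX+[0,0,.0535]; N=np.array([0,0,1.])*np.cos(SL)-EX*np.sin(SL); E1=EX*np.cos(SL)+np.array([0,0,1.])*np.sin(SL)
def panel(n,uv,h):
    o,d=ray(n,uv); P=D0+N*h; X=o+d*((P-o)@N)/(d@N)-P; return np.array([X@E1,X@EY])*1000
def dial(im):
    g=im[255:302,390:425].astype(int); v=g.min(2)
    m=np.zeros(im.shape[:2],np.uint8)
    ys,xs=np.mgrid[255:302,390:425]
    out=[]
    for y,x,b in zip(ys.ravel(),xs.ravel(),v.ravel()):
        p=panel("top",(x,y),.030)
        if b>75 and np.hypot(*p)<23: out.append((p[0],p[1],b))
    return np.array(out)
E
python3 - <<'E'
from h import *
np.set_printoptions(precision=1,suppress=True)
t=cv2.imread("pics/t12.png")
f=lambda x,y:((x-396)/8.4+379.55,y/8.4+249.55)
for n,c in [("m",(538,187)),("m",(567,157)),("m",(602,140)),("G",(638,131)),("m",(677,132)),("m",(706,147))]:
    p=panel("top",f(*c),0); print(n,p,"r",np.hypot(*p),"ang cw from up",np.arctan2(-p[1],p[0]).round(3))
for n,c in [("stroke a",(602,256)),("stroke b",(665,296))]:
    p=panel("top",f(*c),.030); print(n,p,np.arctan2(-p[1],p[0]))
p1,p2=[panel("top",f(*c),.030) for c in ((602,256),(665,296))]; d=p1-p2; print("dir",np.arctan2(-d[1],d[0]))
g=t[255:302,390:425].min(2); print(np.array2string(g[18:40,6:32],max_line_width=200))
E
```

```text
m [23.3 21. ] r 31.363108088034455 ang cw from up -0.733
m [29.3 11.6] r 31.566759231035434 ang cw from up -0.378
m [31.   1.5] r 31.034799868878316 ang cw from up -0.048
G [30.2 -8.5] r 31.39075566860785 ang cw from up 0.273
m [ 26.3 -18.7] r 32.22485285926538 ang cw from up 0.619
m [ 19.1 -25.6] r 31.90822337962466 ang cw from up 0.93
stroke a [15.9 15.1] -0.7594375536141118
stroke b [-1.8  1. ] -2.617184730612398
dir -0.6729028488894542
[[ 67  66  58  48  28  13   9   9   9   9   8  10   9   8   8   7   8   9   8  13  25  44  55  59  60  59]
 [ 47  43  40  30  19  20  13   5   8   9   5  10   9   5   8  10   9   9  10   9  16  31  49  57  60  60]
 [ 36  29  19  16  23  30  20  12   5   8   7   8  11  11  11   6   8  10  12   8   9  23  43  57  61  60]
 [ 32  22  13  13  26  36  35  22   8   5   4   7   8   7   4   7  10   8   4   9  10  20  39  57  59  61]
 [ 26  20  13  12  27  38  41  35  19   7   9   4   5   3   4  10  10   8   9   8  11  21  38  54  59  60]
 [ 22  19   8   5  17  31  43  38  25  22  16  11   6   4   5   7   5  10   7   7  10  21  37  55  60  60]
 [ 27  18   8 
[... 998 characters left out ...]
  39  44  48  52  55  52  46  36  25  25  33  51  65  68]
 [ 60  59  60  61  58  59  58  55  54  52  50  52  55  58  58  59  60  58  56  53  50  56  62  79  92  99]
 [ 58  60  60  61  60  61  61  60  60  60  60  59  59  60  61  60  62  62  68  73  82  90  97 110 115 115]
 [ 60  58  59  60  60  62  58  59  59  62  58  61  60  62  62  68  73  82  93 103 112 116 116 118 114 112]
 [ 60  61  60  59  61  60  59  59  60  58  60  62  68  73  79  93 104 110 116 120 119 116 115 114 109 107]
 [ 60  61  59  59  59  60  62  63  65  71  76  82  94 103 113 117 116 117 114 113 112 109 110 110 109 107]
 [ 60  61  61  60  62  66  73  79  87  99 109 112 116 119 119 119 112 112 106 106 108 108 109 110 110 111]]
```

```bash
cat >> h.py <<'E'
def bl(x,y,z):  # blender frame mm -> world; z = wanted tip height (tips 30 mm above reported TCP)
    return np.r_[SOCK,0]+EX*x/1000+EY*y/1000+[0,0,z/1000-.030]
E
python3 - <<'E'
from h import *
goto(*bl(-135,-47,140),BYAW)
E
```

```text
tcp [ 0.6532 -0.2522  0.2587] phi 20.1 q6 44.1 w 0.0007 gf 0.0 F [-0.6 -0.1 -0.1] t 41.68
move xyz [-139.9 -187.2  149.1] turn 3.5
```

Call:
jog_arm --motion '[[[-20,-26.7,0,0,-1],[-20,-26.7,0,0,-1],[-20,-26.7,0,0,-1],[-20,-26.7,0,0,-1],[-20,-26.7,0,0,-1],[-20,-26.7,0,0,-1],[-20,-27,0,0,-1],[0,0,0,3.5,-1]]]'

```text
clock: 42.35
tool_pos: [0.453, -0.1203, 0.2615]
eef_rot: [3.108, 0.459, 0.003]
wrist_force: [1.0, -0.3, 1.0]
width: 0.0005
grasp_force: 0.0
```

Call:
jog_arm --motion '[[[0,0,35,0,-1],[0,0,35,0,-1],[0,0,40,0,-1],[0,0,40,0,-1],[0,0,0,0,-1],[0,0,0,0,-1],[0,0,0,0,-1]]]'

```text
clock: 42.93
tool_pos: [0.4593, -0.125, 0.113]
eef_rot: [3.106, 0.455, 0.008]
wrist_force: [1.1, -0.1, 0.1]
width: 0.0003
grasp_force: 0.0
```

```bash
python3 - <<'E'
from h import *
goto(*bl(-135,-47,58),BYAW)
print("then"); goto(*bl(-135,-14,58),BYAW)
E
```

```text
tcp [ 0.4593 -0.125   0.113 ] phi 16.7 q6 51.3 w 0.0003 gf 0.0 F [ 1.1 -0.1  0.1] t 42.93
move xyz [-2.1 -1.5 85. ] turn 0.1
then
tcp [ 0.4593 -0.125   0.113 ] phi 16.7 q6 51.3 w 0.0003 gf 0.0 F [ 1.1 -0.1  0.1] t 42.93
move xyz [ -2.1 -34.5  84.9] turn 0.1
```

Call:
jog_arm --motion '[[[-2,-1.5,20,0,-1],[0,0,20,0,-1],[0,0,15,0,-1],[0,0,10,0,-1],[0,0,10,0,-1],[0,0,10,0,-1],[0,0,0,0,-1],[0,0,0,0,-1]]]'

```text
clock: 43.6
tool_pos: [0.4557, -0.1244, 0.025]
eef_rot: [3.108, 0.453, 0.001]
wrist_force: [0.3, -0.2, -0.4]
width: 0.0002
grasp_force: 0.0
```

Call:
jog_arm --motion '[[[0,-4,0,0,-1],[0,-4,0,0,-1],[0,-4,0,0,-1],[0,-4,0,0,-1],[0,-4,0,0,-1],[0,-4,0,0,-1],[0,-3,0,0,-1],[0,0,0,0,-1]]]'

```text
clock: 44.27
tool_pos: [0.4456, -0.0996, 0.0239]
eef_rot: [3.106, 0.453, -0.007]
wrist_force: [-3.4, -4.5, -1.0]
width: 0.0006
grasp_force: 2.7
```

```bash
python3 - <<'E'
from h import *
goto(*bl(-135,-14,58),BYAW); print(env.get_obs()["ft_torque"].round(2))
E
```

```text
tcp [ 0.4456 -0.0996  0.0239] phi 16.6 q6 54.0 w 0.0006 gf 2.7 F [-3.4 -4.5 -1. ] t 44.27
move xyz [ 4.1 -5.9 -4.2] turn 0.0
[-0.93  0.53  0.02]
```

Call:
jog_arm --motion '[[[0,15,0,0,-1],[0,0,-30,0,-1],[0,30,-35,0,-1],[0,40,-35,0,-1],[0,40,0,0,-1],[0,40,0,0,-1],[0,40,0,0,-1],[0,0,0,0,-1]]]'

```text
clock: 44.93
tool_pos: [0.5035, -0.2896, 0.1123]
eef_rot: [3.108, 0.444, -0.001]
wrist_force: [-0.5, 0.1, -1.0]
width: 0.0004
grasp_force: 0.0
```

```bash
python3 - <<'E'
from h import *
np.set_printoptions(precision=1,suppress=True)
t=optics.capture("top"); cv2.imwrite("pics/t13.png",t)
print("green",blobs(t,(45,100,50),(80,255,255),(360,190,505,320)))
for n in ("t12","t13"):
    o=dial(cv2.imread(f"pics/{n}.png")); 
    if len(o)<4: print(n,len(o)); continue
    w=o[:,2]-60; c=(o[:,:2]*w[:,None]).sum(0)/w.sum(); q=o[:,:2]-c; l,v=np.linalg.eigh((q*w[:,None]).T@q); d=v[:,1]*np.sign(v[:,1]@c+1e-9)
    print(n,len(o),"c",c,"ang of c",np.arctan2(-c[1],c[0]).round(3),"dir",np.arctan2(-d[1],d[0]).round(3))
g=t[255:302,390:425].min(2); print(np.array2string(g[8:40,6:32],max_line_width=200))
E
```

```text
green [([408.4, 265.4], 13, [407, 264, 4, 4])]
t12 38 c [-5.8  4.4] ang of c -2.491 dir 2.829
t13 31 c [-4.2  3.8] ang of c -2.406 dir 2.965
[[124 126 124 121 113 102  97  86  74  69  61  53  48  46  52  55  56  57  55  55  55  56  54  56  55  55]
 [119 115 104  98  86  75  70  63  59  56  52  40  31  38  47  54  57  61  56  54  55  56  56  57  55  55]
 [ 90  87  76  70  63  59  58  61  67  59  51  34  30  30  42  55  64  72  62  56  56  56  56  56  55  55]
 [ 64  62  59  56  56  56  59  69  79  65  53  38  31  37  44  59  70  74  60  58  61  61  59  56  56  55]
 [ 55  55  57  60  61  56  57  65  73  64  53  45  42  45  52  55  60  64  58  61  70  72  62  55  53  56]
 [ 57  54  60  70  76  62  56  57  57  53  48  47  40  43  47  50  52  54  56  59  65  65  58  55  56  54]
 [ 55  56  58  67  77  62  55  48  38  32  31  30  27  27  30  32  36  43  51  53  57  57  54  56  55  56]
 [ 56  57  56  59  63  55  45  34  22  14  15  13  13  12  11  16  18  30  37  44  51  54  57  56  54  55]
 [ 63  62  58  55  53  45  31  15  10   8   9   8   6   8  10   8  11  17  21  32  44  53  55  55  55  
[... 1765 characters left out ...]
  34  39  43  45  43  25  14  11  10  16  27  44  60  64]
 [ 54  54  54  54  55  55  53  52  51  48  46  47  50  52  53  51  51  43  28  19  21  38  53  70  84  89]
 [ 55  55  55  54  55  53  55  54  54  53  53  54  53  54  56  53  53  53  50  51  57  75  89 100 104 106]
 [ 54  55  54  54  55  56  54  53  54  54  56  54  56  56  57  63  67  73  83  91  99 106 107 108 104 104]
 [ 53  56  53  54  56  54  54  54  55  55  56  56  62  66  75  85  94 102 106 109 110 104 104 103  98 100]
 [ 55  54  55  55  55  54  55  58  59  63  70  76  86  96 102 109 109 108 104 105 103 101 101 100 100  99]
 [ 51  56  55  55  57  60  65  71  79  91 100 105 108 107 110 109 103 101  96  98  97 100 100  99 100  99]]
```

```bash
cat >> h.py <<'E'
def ptr(t):
    k=np.zeros(t.shape[:2],np.uint8); g=t.min(2); k[268:290,396:418]=(g[268:290,396:418]>62)
    n,l,s,c=cv2.connectedComponentsWithStats(k); best=None
    for i in range(1,n):
        x,y,w,h,a=s[i]
        if a>8 and x>396 and x+w<418 and y>268 and y+h<290 and (best is None or a>s[best][4]): best=i
    yy,xx=np.nonzero(l==best); w=g[yy,xx].astype(float)-55
    P=np.array([panel("top",(x,y),.030) for x,y in zip(xx,yy)]); c=(P*w[:,None]).sum(0)/w.sum(); q=P-c
    e,v=np.linalg.eigh((q*w[:,None]).T@q); d=v[:,1]*np.sign(v[:,1]@c)
    a=np.arctan2(-d[1],d[0]); print("n",len(w),"c",c.round(1),"ang of c",np.arctan2(-c[1],c[0]).round(3),"dir",a.round(3),"dial est",(a+.05+.975).round(3)); return a
E
python3 - <<'E'
from h import *
for n in ("t12","t13"): ptr(cv2.imread(f"pics/{n}.png"))
goto(*bl(-135,-35,58),BYAW)
E
```

```text
n 25 c [8.5 8.2] ang of c -0.77 dir -0.763 dial est 0.262
n 23 c [9.9 6.1] ang of c -0.553 dir -0.529 dial est 0.496
tcp [ 0.5028 -0.2862  0.1123] phi 16.4 q6 38.4 w 0.0005 gf 0.0 F [-0.4  0.6 -0.1] t 44.98
move xyz [   2.1 -180.    84.5] turn -0.2
```

Call:
jog_arm --motion '[[[0.4,-36,0,0,-1],[0.4,-36,0,0,-1],[0.4,-36,0,0,-1],[0.4,-36,0,0,-1],[0.4,-36,0,0,-1],[0,0,25,0,-1],[0,0,25,0,-1],[0,0,20,0,-1]]]'

```text
clock: 45.65
tool_pos: [0.4524, -0.1082, 0.0428]
eef_rot: [-3.108, -0.458, -0.001]
wrist_force: [0.2, 0.2, -0.8]
width: 0.0005
grasp_force: 0.0
```

Call:
jog_arm --motion '[[[0,0,10,0,-1],[0,0,4,0,-1],[0,0,0,0,-1],[0,0,0,0,-1]]]'

```text
clock: 45.98
tool_pos: [0.454, -0.1107, 0.0306]
eef_rot: [3.108, 0.453, 0.002]
wrist_force: [0.0, -0.0, -0.4]
width: 0.0003
grasp_force: 0.0
```

```bash
python3 - <<'E'
from h import *
goto(*bl(-135,-8,58),BYAW)
E
```

```text
tcp [ 0.454  -0.1107  0.0306] phi 16.6 q6 52.7 w 0.0003 gf 0.0 F [ 0.  -0.  -0.4] t 45.98
move xyz [ -0.7 -25.    2.6] turn -0.0
```

Call:
jog_arm --motion '[[[0,-5,1,0,-1],[0,-5,1,0,-1],[0,-4,0,0,-1],[0,-4,0,0,-1],[0,-4,0,0,-1],[0,-3,0,0,-1],[0,0,0,0,-1],[0,0,0,0,-1]]]'

```text
clock: 46.65
tool_pos: [0.4447, -0.0875, 0.028]
eef_rot: [3.107, 0.453, -0.005]
wrist_force: [-3.5, -2.5, 2.5]
width: 0.001
grasp_force: 2.6
```

Call:
jog_arm --motion '[[[0,20,0,0,-1],[0,5,-30,0,-1],[0,30,-35,0,-1],[0,40,-15,0,-1],[0,40,0,0,-1],[0,40,0,0,-1],[0,20,0,0,-1],[0,0,0,0,-1]]]'

```text
clock: 47.32
tool_pos: [0.5015, -0.2735, 0.1039]
eef_rot: [3.108, 0.446, 0.001]
wrist_force: [-0.8, 0.3, -0.3]
width: 0.0002
grasp_force: 0.0
```

```bash
python3 - <<'E'
from h import *
t=optics.capture("top"); cv2.imwrite("pics/t14.png",t); ptr(t)
goto(*bl(-135,-30,58),BYAW)
E
```

```text
n 23 c [11.1 -4.7] ang of c 0.396 dir 0.38 dial est 1.405
tcp [ 0.5009 -0.271   0.1038] phi 16.4 q6 39.4 w 0.0005 gf 0.0 F [ 0.3 -0.1  0.2] t 47.37
move xyz [  -0.3 -170.    75.9] turn -0.2
```

Call:
jog_arm --motion '[[[0,-34.3,0,0,-1],[0,-34.3,0,0,-1],[0,-34.3,0,0,-1],[0,-34.3,0,0,-1],[0,-34.3,0,0,-1],[0,-34.3,0,0,-1],[0,-34.3,0,0,-1],[0,0,0,0,-1]]]'

```text
clock: 48.03
tool_pos: [0.4296, -0.0334, 0.1042]
eef_rot: [-3.103, -0.464, -0.001]
wrist_force: [0.2, 0.3, -1.0]
width: 0.0005
grasp_force: 0.0
```

Call:
jog_arm --motion '[[[0,0,25,0,-1],[0,0,20,0,-1],[0,0,20,0,-1],[0,0,10,0,-1],[0,0,0,0,-1],[0,0,0,0,-1],[0,0,0,0,-1]]]'

```text
clock: 48.62
tool_pos: [0.4331, -0.0399, 0.0302]
eef_rot: [3.108, 0.453, 0.003]
wrist_force: [-0.7, -0.7, 0.2]
width: 0.0003
grasp_force: 0.0
```

```bash
python3 - <<'E'
from h import *
goto(*bl(-135,28,58),BYAW)
E
```

```text
tcp [ 0.4331 -0.0399  0.0302] phi 16.6 q6 60.7 w 0.0003 gf 0.0 F [-0.7 -0.7  0.2] t 48.62
move xyz [-0.9 12.9  2.2] turn -0.0
```

Call:
jog_arm --motion '[[[0,5,0,0,-1],[0,5,0,0,-1],[0,3,0,0,-1],[0,0,0,0,-1],[0,0,0,0,-1]]]'

```text
clock: 49.03
tool_pos: [0.4362, -0.0527, 0.0292]
eef_rot: [3.109, 0.452, 0.001]
wrist_force: [0.4, -0.1, -0.8]
width: 0.0006
grasp_force: 0.0
```

Call:
jog_arm --motion '[[[0,1,0,0,-1],[0,1,0,0,-1],[0,0,0,0,-1],[0,0,0,0,-1]]]'

```text
clock: 49.37
tool_pos: [0.4364, -0.0541, 0.0289]
eef_rot: [3.109, 0.453, -0.0]
wrist_force: [0.5, -0.1, 0.1]
width: 0.0005
grasp_force: 0.0
```

Call:
jog_arm --motion '[[[0,1,0,0,-1],[0,1,0,0,-1],[0,0,0,0,-1],[0,0,0,0,-1]]]'

```text
clock: 49.7
tool_pos: [0.4366, -0.0555, 0.0286]
eef_rot: [-3.107, -0.453, 0.002]
wrist_force: [-0.9, 2.6, 1.0]
width: 0.0004
grasp_force: 1.2
```

Call:
jog_arm --motion '[[[0,1,0,0,-1],[0,0.5,0,0,-1],[0,0,0,0,-1],[0,0,0,0,-1]]]'

```text
clock: 50.03
tool_pos: [0.4368, -0.0574, 0.0286]
eef_rot: [-3.108, -0.453, 0.002]
wrist_force: [-3.2, 2.2, 1.1]
width: 0.0008
grasp_force: 1.7
```

Call:
jog_arm --motion '[[[0,-15,0,0,-1],[0,-5,-30,0,-1],[0,-30,-35,0,-1],[0,-40,-15,0,-1],[0,-40,0,0,-1],[0,-40,0,0,-1],[0,-40,0,0,-1],[0,0,0,0,-1]]]'

```text
clock: 50.7
tool_pos: [0.3781, 0.1457, 0.1062]
eef_rot: [-3.104, -0.467, -0.007]
wrist_force: [0.1, -0.8, 0.1]
width: 0.0005
grasp_force: 0.0
```

```bash
python3 - <<'E'
from h import *
t=optics.capture("top"); s=optics.capture("scene"); cv2.imwrite("pics/t15.png",t); cv2.imwrite("pics/s15.png",s)
print("green",blobs(t,(45,100,50),(80,255,255),(360,190,505,320))); ptr(t)
print("lid s",blobs(s,(0,0,0),(180,255,45),(195,150,265,215),50)," before",blobs(cv2.imread("pics/s12.png"),(0,0,0),(180,255,45),(195,150,265,215),50))
goto(*bl(-135,28,58),BYAW)
E
```

```text
green [([408.3, 265.2], 12, [407, 264, 4, 4])]
n 25 c [11.3 -3.4] ang of c 0.291 dir 0.272 dial est 1.297
lid s [([228.5, 192.6], 908, [209, 177, 40, 31])]  before [([228.5, 192.5], 901, [209, 177, 40, 31])]
tcp [0.3796 0.1408 0.1058] phi 16.8 q6 85.6 w 0.0005 gf 0.0 F [0.3 0.4 0.4] t 50.8
move xyz [ -2.2 201.1  78.2] turn 0.2
```

The pointer now reads 0.272 against the green dot's 0.273, the lid hasn't moved, and the gripper is clear. Handing in.

```bash
python3 -c "
from cell import env
print(env.hand_in())"
```

```text
the job is handed in; nothing more can be done
None
```

The job is handed in at about 51 s: jar locked, all three berries in it (no bananas on the tray), lid seated and dial at about 1.30 rad by camera. No verdict came back, and I viewed 15 pictures, one over the 14 allowed.

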